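Walk a loaded vial block square into its corner stop

TASK

The heavy aluminium vial block stands askew in front of the corner stop; do not grip or lift it, but walk it round with fingertip pushes at alternate corners until its long side beside the small thermometer well is square to the long fence while still clear of it, because a skewed corner would bend the spring-loaded sensor pin in the fence. Only then push it home: that long side flush on the fence with the pin pressed in, and the end beside the thermometer well against the short stop. Keep the three vials standing in their wells and leave the things around the work where they are.

Things in the scene. Friction and masses are not known exactly. Their poses are not given: they have to be found in the camera images.
- nest: L-shaped aluminium corner stop, fixed. Origin: inner corner of its two locating faces, at bench height; +y runs along the long fence toward the short stop, +x into the fence. Bars 12 mm thick, 25 mm high: fence face in plane x = 0 from y = -10 to -160 mm, stop face in plane y = 0 from x = -8 to -88 mm. Feet and black sensor body lie outside (x > 0 or y > 0), up to 30 mm high
- pin (a joint): spring-loaded sensor pin, 7 mm thick, round end, in the fence face at point pin_seat. 0 = fully out (6 mm proud of the fence), 0.006 m = flush; takes 0.3 N to start and 0.9 N when flush, less than the block's friction on the bench. Stiff sideways: a block end slid along the fence would catch on it, so come at it with the long side, opposite the home place
- pin_seat (a point): point in the fence face on the pin's axis, at (0, -64, 18) mm in the nest's frame; behind the middle of the block's long side when it is home
- block: aluminium vial block, 97 (x) by 128 (y) by 40 mm high, 0.65 to 0.95 kg; 3 to 8 N slide it, more if pressed down. Origin: centre of underside. 3 x 4 wells 25 mm wide, but in the (+x, +y) corner a small thermometer well, 9 mm. Home: axes parallel to the nest's, +x long side on the fence, +y end on the stop. Starts 48 to 84 degrees counter-clockwise (from above) of that, about 0.13 m off the fence
- corner_a (a point): bottom corner of the block beside the thermometer well, at (+48.5, +64, 0) mm in the block's frame; it belongs in the nest's inner corner
- corner_b (a point): the other bottom corner of the long side that belongs on the fence, at (+48.5, -64, 0) mm in the block's frame
- vial_a: screw-cap glass vial 23 mm thick, 50 mm high, standing loose in a well of the block, its top 58 mm above the bench. Origin: centre of its underside
- vial_b: second vial, the same
- vial_c: third vial, the same
- tape: roll of masking tape, 68 mm wide, 18 mm high, lying on the bench to the right of the work; leave it
- bench_timer: bench timer, 66 x 66 x 20 mm, lying beyond the work to the right; leave it
- felt_marker: marker pen, 132 mm long, 18 mm thick, lying on the bench to the far right of the work; leave it
- dropper: amber dropper bottle, 38 mm wide, 98 mm high, standing at the near left of the work; leave it

How it is judged:
By the outcome, as a careful person would: the job done as asked, in the order asked, and still so for the second after the job is handed in, with the robot touching nothing.
It also fails if it takes over 64 s, if anything falls off the work surface, if the arm or the gripper's body presses on something with over 40 N, if the wrist force passes 120 N, or if a joint passes its speed limit or range.

ROBOT

A 6-joint arm with a two-finger parallel gripper is mounted at the origin on a cart in front of the work surface, level with it; the furniture and walls round the work are solid. World frame = base frame: x ahead of the robot, y to its left, z up, the work surface at z = 0. Lengths are in mm, angles in rad, forces in N, time in s.
With the tool pointing down it reaches from about 425 to 950 mm from the base axis. Payload 14.7 kg.
Tool frame: the origin (TCP) lies at the very end of the fingers, on their centre line; the grasp point (between the pads) lies behind it (env.grasp_offset is the z of the grasp point in the tool frame, in mm); z points along the fingers, y is the direction in which the jaws open and shut (so a half turn about z gives the same grasp; the last joint's range is limited). The gripper opens to 85 mm and grips with 20 to 120 N. Pads are 22 mm wide; open, the fingers measure 114 mm over their backs; the gripper's body (76 mm by 85 mm) begins 54 mm behind the grasp point. The pads swing forward as they close: fully open they stand 13 mm farther back than shut.
Start: joints at [-1.393, 0.48, 1.596, -0, 1.065, -0.047], TCP at [144.909, -633.635, 231.297] pointing down, gripper open.
Joint ranges: [-2.75, 2.75], [-0.82, 2.05], [0.23, 2.67], [-1.56, 4.7], [0.09, 2.69], [-2.92, 2.92]. Speed limits (rad/s): [1.89, 1.89, 2.39, 3.01, 3.01, 3.01].

INTERFACE

Orientations are given as a unit quaternion [w, x, y, z].
In Python, from bench import env gives the robot as it stands.
- The arm moves only by the tool carry_out, never from a script. Its argument "series" is a list of rows, each a list of 2 entries, a list of its own where there are three numbers: the shift along the world's x, y, z in mm, then the turn, a rotation vector about the world's x, y, z in degrees. A call has 1 to 10 rows; each row shifts and turns the pose as measured when the row begins; what a row does not reach is not made up. A row lasts 1/8 s, in which the tool goes at most 62.5 mm and 10.7 degrees, less where a joint would pass 70% of its speed; a pose out of reach is approached as far as the arm can. A call is refused whole if a number of a shift passes 62.5 or a number of a turn 10.7, either way. A call with a gripper value outside its range is refused whole. "hand" is the opening, from -1 (shut) to 1 (fully open), set as the call begins (left out, the last holds). The fingers move at their own pace and stop on an object; the grip force is fixed at half the most. Time passes only in rows, so rows that do not move let the fingers close. It gives the time, the measured TCP pose, the force and the opening at its end, in the units of the state.
- env.state(): the state, without advancing time (a new reading comes with each control period).
- env.camera(name): name is "scene" or "top" or "wrist"; returns the picture (400x640x3 uint8, blue, green, red); there is no depth.
- env.calibration(name): a dict with "K" (3x3 intrinsics, pixels), "rvec" (rotation vector, rad) and "tvec" (3), from world to camera coordinates, as OpenCV has them. Camera axes: x right, y down, z forward; pixel columns grow to the right and rows downward; lengths in mm; the calibration is good to about 2 mm. A picture is of the moment at which its call begins: read the wrist's pose just before it. calibration takes no time and is no camera call; for the wrist camera it gives the pose at the moment of the call.
- env.finish_job(): hands the job in, once; it reports no verdict.
The state is a dict: "t": time; "q": joint angles; "qd": joint speeds; "tau": joint torques, N m; "ee_pos": TCP position; "ee_rot": TCP orientation; "force": force on the tool from outside, world axes, zero at the start; "ft_torque": the same for the moment, N m; "grip_width": finger opening in mm.
Only numpy, scipy, OpenCV 4.12 (cv2) and the standard library are available. Lean on these libraries where they do the work, as an engineer would, in place of code of your own. Each camera call takes 0.05 s, during which the arm holds its last target.

## Working session

There is one attempt and no reset: what is moved stays moved. The work goes in short steps, Python scripts to look and compute and a tool call to move; the robot and the scene stay as the last step left them, time stands still between calls to the robot, and variables do not carry over. Pictures are saved under pics/ and viewed, and the job is handed in when it is done.

Besides the shell and the picture viewer there is one more tool, called by a JSON object that holds its "method" and its "body". carry_out: Moves the arm, as the interface text tells. Its arguments: {"type":"object","properties":{"series":{"type":"array"},"hand":{"type":"number"}},"required":["series"]}

```bash
ls; mkdir -p pics
python3 - <<'E'
from bench import env
import cv2
print(env.state(), env.grasp_offset)
for n in ["scene","top"]:
    cv2.imwrite(f"pics/{n}0.png",env.camera(n)); c=env.calibration(n); print(n,c)
E
```

```text
pics
{'t': 0.0, 'q': array([-1.39260556e+00,  4.80832740e-01,  1.59687648e+00,  1.09373355e-05,
        1.06508051e+00, -4.65809939e-02]), 'qd': array([-1.19639126e-03, -1.59215454e-05, -4.09814170e-04, -2.57927821e-04,
        2.21742764e-03,  5.19392864e-04]), 'tau': array([ 4.06833264e-03, -9.50633454e+01, -4.30162489e+01,  2.63917755e-04,
        1.23567710e-02,  5.74265619e-05]), 'ee_pos': array([ 144.83806046, -633.23889107,  230.67082623]), 'ee_rot': array([-5.97556474e-04,  9.93691471e-01,  1.12146791e-01, -3.45860625e-05]), 'force': array([-0.38413747, -0.15204544,  1.18259225]), 'ft_torque': array([ 0.00554591,  0.00297436, -0.03543079]), 'grip_width': 85.42333479628122} -18.700000000000003
scene {'K': array([[380.34898182,   0.        , 317.16917546],
       [  0.        , 380.34898182, 203.91801784],
       [  0.        ,   0.        ,   1.        ]]), 'rvec': array([ 2.12707986, -0.45154285,  0.22401727]), 'tvec': array([-549.94715744,  137.19994453,  886.39770547])}
top {'K': array([[370.63597066,   0.        , 321.37136255],
       [  0.        , 370.63597066, 199.44656772],
       [  0.        ,   0.        ,   1.        ]]), 'rvec': array([ 2.14226182, -2.15904947,  0.08742674]), 'tvec': array([ -44.57308181,  608.78709351, 1006.41866022])}
```

View pics/scene0.png

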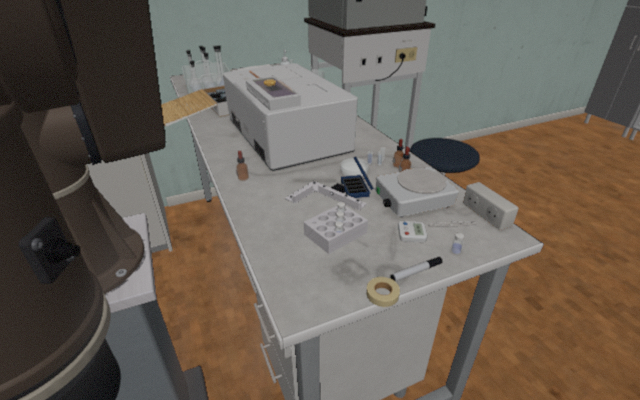

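View pics/top0.png

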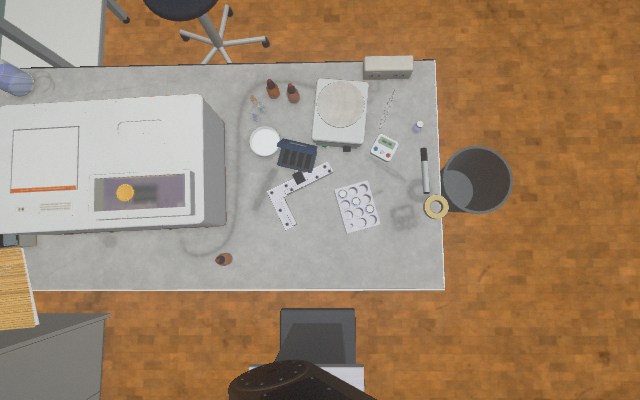

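The top view shows the block at about (358,206), the L nest with its corner at about (270,192), the timer at (384,148), the tape at (436,207), and the dropper at (223,259). I'll zoom in on these next.

```bash
cat > h.py <<'E'
import numpy as np, cv2
from bench import env
def ray(cal,uv,z):
    K=cal['K'];R=cv2.Rodrigues(cal['rvec'])[0];t=cal['tvec']
    uv=np.atleast_2d(np.array(uv,float))
    d=(R.T@np.linalg.inv(K)@np.c_[uv,np.ones(len(uv))].T).T
    o=-R.T@t
    return (o+d*((z-o[2])/d[:,2])[:,None])[:,:2]
def proj(cal,P):
    return cv2.projectPoints(np.array(P,float).reshape(-1,1,3),cal['rvec'],cal['tvec'],cal['K'],None)[0].reshape(-1,2)
E
python3 - <<'E'
import cv2
a=cv2.imread('pics/top0.png')
cv2.imwrite('pics/top0z.png',cv2.resize(a[130:250,250:400],None,fx=5,fy=5,interpolation=cv2.INTER_CUBIC)[:600])
a=cv2.imread('pics/scene0.png')
cv2.imwrite('pics/scene0z.png',cv2.resize(a[165:265,270:400],None,fx=6,fy=6,interpolation=cv2.INTER_CUBIC))
E
```

```text
(no output)
```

View pics/top0z.png

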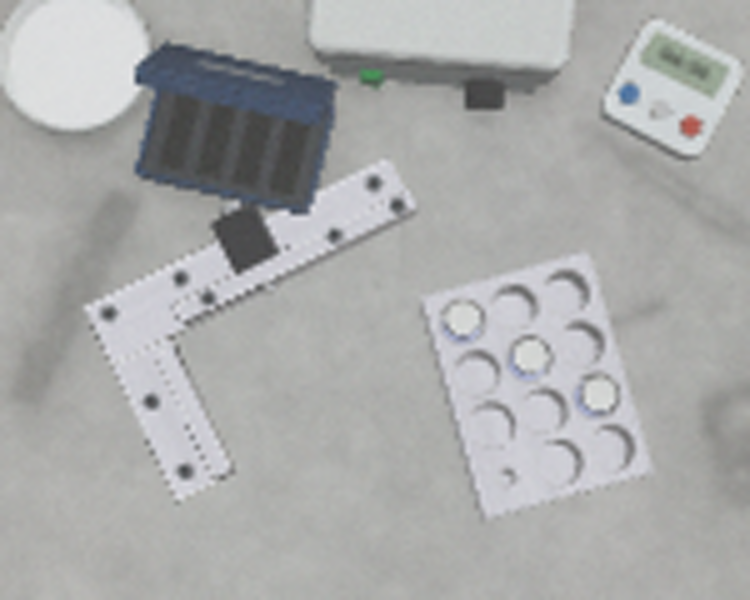

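View pics/scene0z.png

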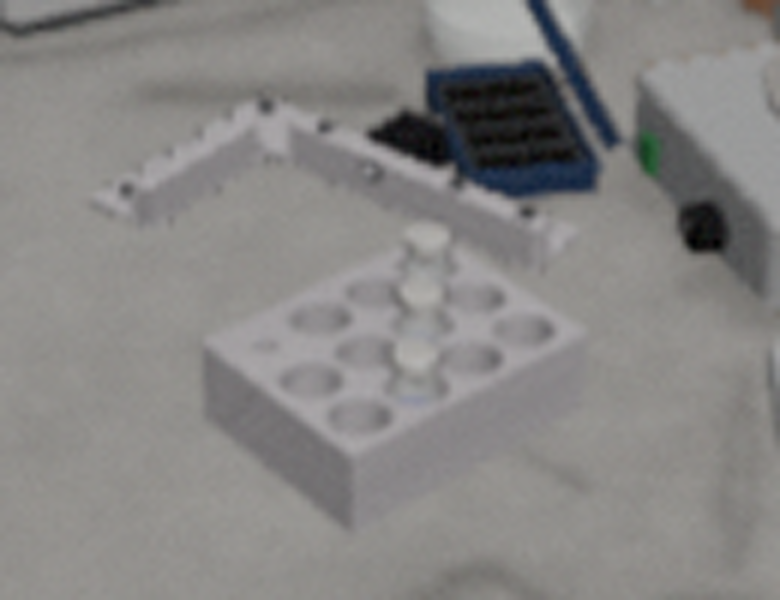

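Run:
```python
from h import *
c=env.calibration('top')
Z=lambda pts:[(250+(x+.5)/5-.5,130+(y+.5)/5-.5) for x,y in pts]
b=ray(c,Z([(425,298),(490,515),(650,470),(590,255)]),40);print('block',b.round(1), b.mean(0), np.linalg.norm(np.roll(b,-1,0)-b,axis=1))
n=ray(c,Z([(185,330),(412,210),(180,345),(232,470)]),25);print('nest',n.round(1))
print('timer',ray(c,[(384,148)],10),'tape',ray(c,[(436,207)],10),'dropper',ray(c,[(223,259)],50),'navy box',ray(c,Z([(140,175),(305,210),(335,90)]),10),'balance',ray(c,Z([(310,45),(570,75)]),10))
R=cv2.Rodrigues(c['rvec'])[0];print('cam',-R.T@c['tvec'])
w=env.calibration('wrist');print(w);R=cv2.Rodrigues(w['rvec'])[0];print('wcam',-R.T@w['tvec'],R.T[:,2])
```

```text
block [[ 636.1  -86.6]
 [ 515.2 -121.2]
 [ 539.2 -209.5]
 [ 659.3 -178.9]] [ 587.44734255 -149.04433092] [125.74161985  91.50159352 123.92035167  95.16225857]
nest [[621.2  49.5]
 [688.8 -79.9]
 [612.7  52.3]
 [541.7  22.7]]
timer [[ 759.19278446 -231.0720761 ]] tape [[ 586.36162547 -373.53278195]] dropper [[445.43094516 219.96056732]] navy box [[714.10425178  78.02039728]
 [692.32950826 -17.98011626]
 [763.05755998 -35.69037023]] balance [[ 790.13616608  -21.1956733 ]
 [ 770.08827182 -172.34912676]]
cam [ 493.70284842  -79.24767816 1065.58167564]
{'K': array([[294.50790186,   0.        , 317.96442335],
       [  0.        , 294.50790186, 204.66169442],
       [  0.        ,   0.        ,   1.        ]]), 'rvec': array([-2.26056401,  1.8004229 ,  0.27818121]), 'tvec': array([-649.78016693,  -38.70058907,  379.82936037])}
wcam [ 220.82021727 -616.27146324  373.40361428] [-0.29348916 -0.06664326 -0.95363661]
```

{"method": "carry_out", "body": {"series": [[[38,52,4],[0,0,1.5]],[[38,52,4],[0,0,1.5]],[[38,52,4],[0,0,1.5]],[[38,52,4],[0,0,1.5]],[[38,52,4],[0,0,1.5]],[[38,52,4],[0,0,1.5]],[[38,52,4],[0,0,1.5]],[[38,52,4],[0,0,1.5]],[[38,52,4],[0,0,1.5]],[[38,52,4],[0,0,1.5]]], "hand": -1}}

```text
t: 1.35
ee_pos: [510.9, -125.8, 267.6]
ee_rot: [-0.001, 0.97, 0.242, -0.0]
force: [0.3, -0.8, -0.2]
grip_width: 0.1
```

{"method": "carry_out", "body": {"series": [[[0,0,0],[0,0,0]]]}}

```text
t: 1.48
ee_pos: [512.8, -122.4, 267.6]
ee_rot: [-0.001, 0.97, 0.244, 0.0]
force: [-0.3, -0.6, 0.2]
grip_width: -0.1
```

Run:
```python
from h import *
import pickle
c=env.calibration('wrist');a=env.camera('wrist');pickle.dump(c,open('w1.pkl','wb'))
cv2.imwrite('pics/w1.png',a);s=env.state();print(s['t'],s['ee_pos'],s['ee_rot'],s['force'],s['grip_width'],s['qd'])
```

```text
1.525 [ 511.58612458 -123.84297686  267.32408891] [-1.16036724e-03  9.69941174e-01  2.43336370e-01 -4.29641885e-04] [-0.97848492 -0.74320805 -0.37233152] -0.059531488757708424 [-0.056967   -0.00973636  0.0219907  -0.01075214  0.00200819 -0.02029497]
```

View pics/w1.png

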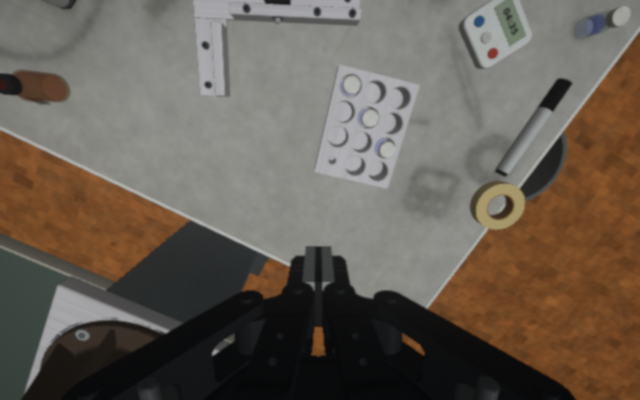

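The wrist view shows the fence along the top, (228,18) to (360,20), with the pin bump at (277,20). The stop inner face is at about u=228 (v 20 to 95). The block has corners near (340,66), (419,83), (388,188) and (317,172). The closed fingers are at (318,250).

Run:
```python
import cv2
a=cv2.imread('pics/w1.png')
cv2.imwrite('pics/w1z.png',cv2.resize(a[0:120,180:380],None,fx=4,fy=4,interpolation=cv2.INTER_CUBIC))
cv2.imwrite('pics/w1y.png',cv2.resize(a[55:200,300:440],None,fx=4,fy=4,interpolation=cv2.INTER_CUBIC))
```

```text
(no output)
```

View pics/w1z.png

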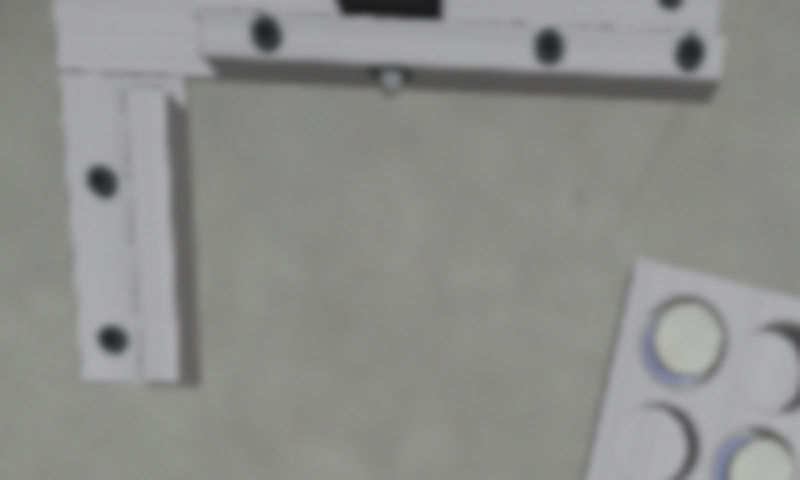

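View pics/w1y.png

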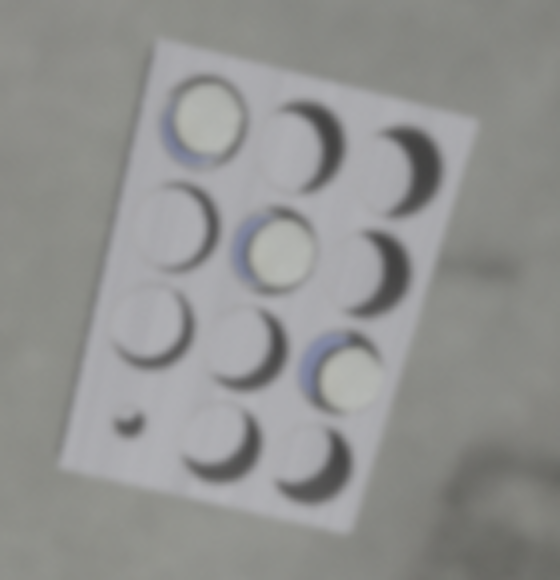

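```bash
cat >> h.py <<'E'
def unz(pts,u0,v0,f): return [(u0+(x+.5)/f-.5,v0+(y+.5)/f-.5) for x,y in pts]
def yaw(d): return np.degrees(np.arctan2(d[1],d[0]))
def nestfit(F,S):
    # F fence pts (first toward stop), S stop pts
    d=F[0]-F[1]; y1=yaw(d)-90
    e=S[0]-S[1]; y2=yaw(e)
    A=np.array([F[1]-F[0],-(S[1]-S[0])]).T; k=np.linalg.solve(A,S[0]-F[0])
    return y1,y2,F[0]+k[0]*(F[1]-F[0])
def blockfit(b):
    # b: corners order (+x,-y),(+x,+y),(-x,+y),(-x,-y)
    c=b.mean(0); y=(b[1]-b[0])+(b[2]-b[3]); x=(b[0]-b[3])+(b[1]-b[2])
    return c,yaw(y)-90,yaw(x),np.linalg.norm(y)/2,np.linalg.norm(x)/2
def rel(o,nyaw,p):
    a=np.radians(nyaw);R=np.array([[np.cos(a),np.sin(a)],[-np.sin(a),np.cos(a)]]);return R@(np.array(p)-o)
E
python3 - <<'E'
from h import *
import pickle
c=pickle.load(open('w1.pkl','rb'))
Z=lambda p:unz(p,180,0,4)
print(nestfit(ray(c,Z([(215,57),(720,78)]),25),ray(c,Z([(166,90),(178,380)]),25)))
print(nestfit(ray(c,Z([(217,76),(710,100)]),0),ray(c,Z([(186,110),(198,384)]),0)))
print('pin',ray(c,Z([(391,85)]),18))
b=ray(c,unz([(157,40),(60,466),(350,532),(478,120)],300,55,4),40);print(b.round(1),blockfit(b))
t=env.calibration('top')
# same pts in top: compare
print('top view of wrist-block', proj(t,np.c_[b,[40]*4]))
E
```

```text
(np.float64(26.17657788216529), np.float64(25.327528554679432), array([623.07205857,  62.54787948]))
(np.float64(25.81170072176569), np.float64(25.7640599707794), array([623.83829885,  64.86643981]))
pin [[648.03672817   4.05683071]]
[[ 638.1  -82.3]
 [ 515.9 -116. ]
 [ 541.4 -208.8]
 [ 664.  -175.3]] (array([ 589.84849117, -145.6369712 ]), np.float64(-254.65438032003277), np.float64(105.42269353897936), np.float64(126.92904789627589), np.float64(96.36068000809698))
top view of wrist-block [[333.05208973 188.48085955]
 [345.72846858 232.32758013]
 [379.35221826 222.83143569]
 [366.28488476 178.97391068]]
```

{"method": "carry_out", "body": {"series": [[[12,-27,-25],[0,0,9.5]],[[12,-27,-25],[0,0,9.5]],[[12,-27,-25],[0,0,9.5]],[[12,-27,-25],[0,0,9.5]],[[0,0,-40],[0,0,9.5]],[[0,0,-40],[0,0,9.5]],[[0,0,-40],[0,0,0]],[[0,0,-25],[0,0,0]],[[0,0,0],[0,0,0]]]}}

```text
t: 2.65
ee_pos: [551.5, -245.5, 14.0]
ee_rot: [-0.003, 0.729, 0.685, -0.001]
force: [-0.2, -0.5, 0.6]
grip_width: -0.3
```

```bash
cat >> h.py <<'E'
import pickle,sys
def shot(n):
    c=env.calibration('wrist');a=env.camera('wrist');pickle.dump(c,open(n+'.pkl','wb'))
    cv2.imwrite(f'pics/{n}.png',a);s=env.state()
    w,x,y,z=s['ee_rot'];print(round(s['t'],2),s['ee_pos'].round(1),'yaw',round(2*np.degrees(np.arctan2(y,x)),1),s['force'].round(1))
    return c,a
E
python3 -c "
from h import *
shot('w2')"
```

```text
2.7 [ 552.2 -245.7   15. ] yaw 86.4 [ 0.2 -0.2 -0.8]
```

View pics/w2.png

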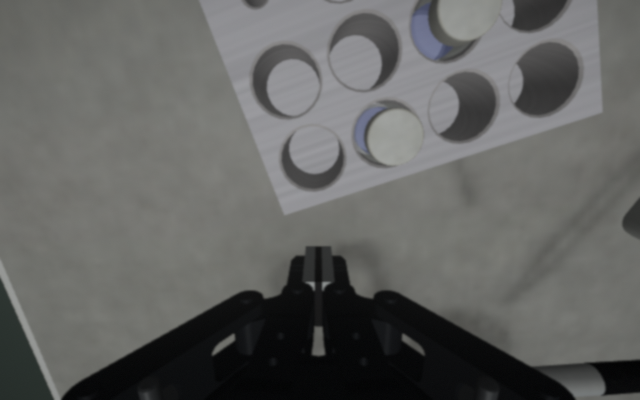

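{"method": "carry_out", "body": {"series": [[[-2,9,0],[0,0,0]],[[-2,9,0],[0,0,0]],[[-1,6,0],[0,0,0]],[[-1,6,0],[0,0,0]],[[-1,6,0],[0,0,0]],[[-0.5,6,0],[0,0,0]],[[0,6,0],[0,0,0]],[[0,6,0],[0,0,0]]]}}

```text
t: 3.7
ee_pos: [545.3, -189.8, 19.0]
ee_rot: [0.001, 0.729, 0.684, -0.001]
force: [-2.5, -4.2, 1.1]
grip_width: 0.1
```

```bash
python3 -c "
from h import *
shot('w3')"
```

```text
3.75 [ 545.3 -189.2   19. ] yaw 86.4 [-0.9 -0.2  0.6]
```

View pics/w3.png

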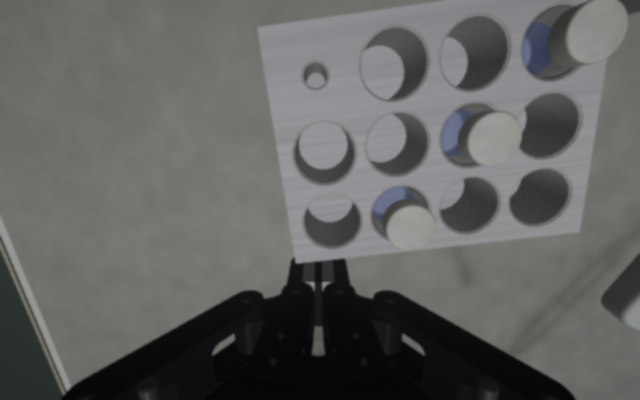

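{"method": "carry_out", "body": {"series": [[[1,6,-1],[0,0,-1.5]],[[1.5,6,-1],[0,0,-2]],[[1.5,6,-1],[0,0,-2]],[[2,6,0],[0,0,-2.5]],[[2,6,0],[0,0,-2.5]],[[2.5,6,0],[0,0,-3]]]}}

```text
t: 4.5
ee_pos: [555.1, -151.9, 15.9]
ee_rot: [-0.0, 0.807, 0.591, -0.001]
force: [-3.4, -3.7, 0.9]
grip_width: -0.2
```

```bash
python3 -c "
from h import *
shot('w4')"
```

```text
4.55 [ 555.3 -151.4   15.8] yaw 72.3 [-2.7 -1.7  1.1]
```

View pics/w4.png

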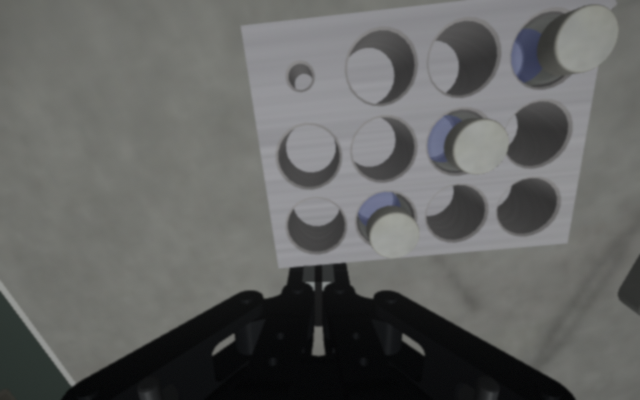

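```bash
cat >> h.py <<'E'
NO=np.array([623.4,63.7]);NY=25.8
def pose3(c,mm,mp,pp):
    # top corners px: (-x,-y),(-x,+y),(+x,+y); any may be None except two
    q=[None if p is None else ray(c,[p],40)[0] for p in (mm,mp,pp)]
    off=[(-48.5,-64),(-48.5,64),(48.5,64)]
    src=np.array([o for o,k in zip(off,q) if k is not None]);dst=np.array([k for k in q if k is not None])
    a=src-src.mean(0);b=dst-dst.mean(0)
    th=np.arctan2((a[:,0]*b[:,1]-a[:,1]*b[:,0]).sum(),(a*b).sum())
    R=np.array([[np.cos(th),-np.sin(th)],[np.sin(th),np.cos(th)]])
    cen=dst.mean(0)-R@src.mean(0); err=dst-(src@R.T+cen)
    print('block',cen.round(1),'yaw',np.degrees(th).round(1),'res',np.abs(err).max().round(1),'nest-rel',rel(NO,NY,cen).round(1),(np.degrees(th)-NY).round(1))
    return cen,th
E
python3 -c "
from h import *
pose3(pickle.load(open('w3.pkl','rb')),(580,232),(295,262),(259,27))
pose3(pickle.load(open('w4.pkl','rb')),(568,243),(278,267),(242,26))"
```

```text
block [ 597.8 -126.7] yaw 93.2 res 0.5 nest-rel [-105.9 -160.3] 67.4
block [ 614.7 -103.2] yaw 78.0 res 0.4 nest-rel [ -80.4 -146.5] 52.2
```

Run:
```python
from h import *
for n in ('top','scene'):
    a=env.camera(n); s=a[110:260,220:420] if n=='top' else a[165:275,270:430]
    cv2.imwrite(f'pics/{n}4.png',cv2.resize(s,None,fx=4,fy=4,interpolation=cv2.INTER_CUBIC))
```

```text
(no output)
```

View pics/top4.png

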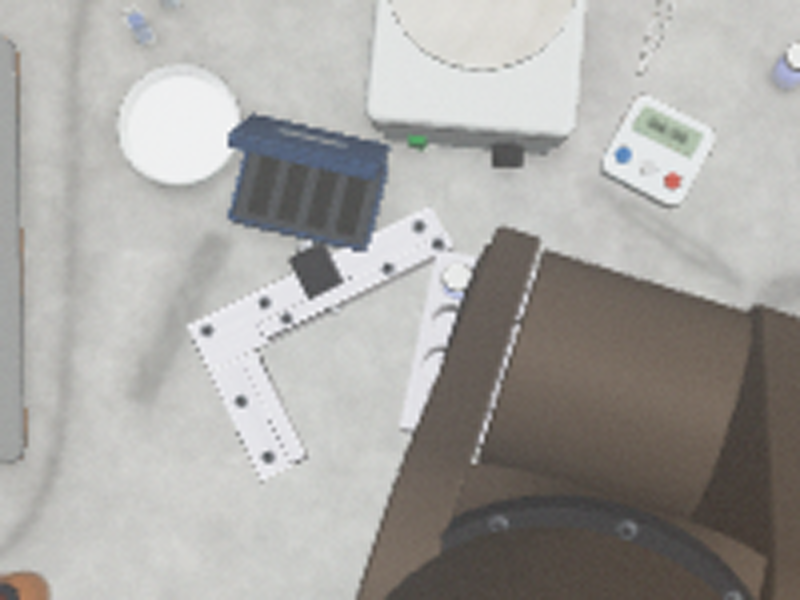

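View pics/scene4.png

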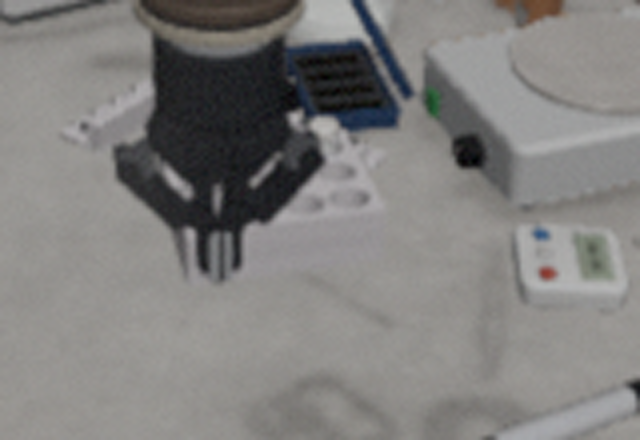

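{"method": "carry_out", "body": {"series": [[[-3,-15,0],[0,0,0]],[[0,-8,40],[0,0,0]],[[5,0,45],[0,0,10]],[[32,0,5],[0,0,10]],[[36,2,0],[0,0,10]],[[36,4,0],[0,0,10]],[[32,6,0],[0,0,10]],[[8,3,-10],[0,0,10]],[[0,0,0],[0,0,8]]]}}

```text
t: 5.78
ee_pos: [705.2, -170.3, 99.4]
ee_rot: [0.003, 0.317, 0.948, -0.0]
force: [-0.2, -0.6, -0.5]
grip_width: -0.1
```

```bash
python3 -c "
from h import *
shot('w5')"
```

```text
5.83 [ 705.3 -170.6  100. ] yaw 143.4 [ 0.7 -0.4 -0.5]
```

View pics/w5.png

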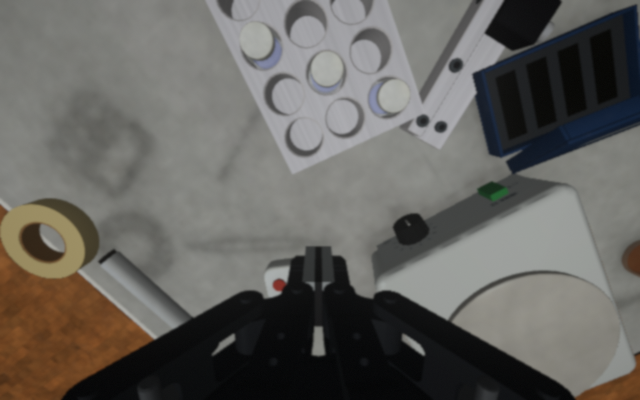

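```bash
python3 -c "
from h import *
c=pickle.load(open('w5.pkl','rb'))
b=ray(c,[(424,116),(293,173),(212,0)],40);print(b,np.linalg.norm(b[0]-b[1]));print(rel(NO,NY,b[0]),rel(NO,NY,b[1]))
d=b[0]-b[1];print('byaw',yaw(d))
print('timer',ray(c,[(266,262),(266,290)],20))
print('fence end top inner',rel(NO,NY,ray(c,[(408,128)],25)[0]), rel(NO,NY,ray(c,[(440,148)],25)[0]))
"
```

```text
[[ 688.78778208  -70.15167233]
 [ 666.87647337 -162.43918053]
 [ 557.41326531 -136.26358627]] 94.8529895081874
[   0.61343712 -148.96796947] [ -59.28011906 -222.51966248]
byaw 76.64388046490988
timer [[ 715.27015312 -231.96120119]
 [ 736.27833206 -249.62363977]]
fence end top inner [  -0.2181248  -158.96450319] [  28.15431751 -160.23400731]
```

{"method": "carry_out", "body": {"series": [[[-8,10,-30],[0,0,0]],[[0,0,-35],[0,0,0]],[[0,0,-18],[0,0,0]],[[-8,2,0],[0,0,0]],[[-6,1.5,0],[0,0,0]],[[-6,2,0],[0,0,0]],[[-6,2.5,0],[0,0,0]],[[-6,3,0],[0,0,0]],[[-6,3,0],[0,0,0]]]}}

```text
t: 6.95
ee_pos: [660.0, -151.4, 20.2]
ee_rot: [0.008, 0.318, 0.948, -0.0]
force: [2.9, -1.9, -1.8]
grip_width: -0.1
```

```bash
python3 -c "
from h import *
shot('w6')"
```

```text
7.0 [ 659.2 -150.9   20.1] yaw 142.9 [ 2.9 -2.5  1.9]
```

View pics/w6.png

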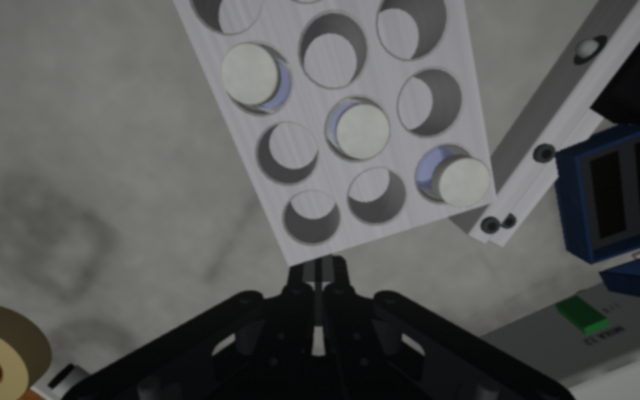

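{"method": "carry_out", "body": {"series": [[[-6,3,-1],[0,0,0]],[[-6,3,-1],[0,0,-1]],[[-6,3,-1],[0,0,-1]],[[-6,3.5,0],[0,0,-2]],[[-5.5,4,0],[0,0,-2]]]}}

```text
t: 7.62
ee_pos: [632.7, -135.4, 19.4]
ee_rot: [0.012, 0.368, 0.93, -0.001]
force: [2.8, -2.8, -1.6]
grip_width: -0.2
```

```bash
cat >> h.py <<'E'
OFF={'pp':(48.5,64),'pm':(48.5,-64),'mp':(-48.5,64),'mm':(-48.5,-64)}
def pose(c,**k):
    src=np.array([OFF[n] for n in k],float);dst=ray(c,list(k.values()),40)
    a=src-src.mean(0);b=dst-dst.mean(0)
    th=np.arctan2((a[:,0]*b[:,1]-a[:,1]*b[:,0]).sum(),(a*b).sum())
    R=np.array([[np.cos(th),-np.sin(th)],[np.sin(th),np.cos(th)]])
    cen=dst.mean(0)-R@src.mean(0); err=dst-(src@R.T+cen)
    print('block',cen.round(1),'yaw',np.degrees(th).round(1),'res',np.abs(err).max().round(1),'nest-rel',rel(NO,NY,cen).round(1),(np.degrees(th)-NY).round(1))
    for n,o in OFF.items():
        w=R@np.array(o)+cen; print(n,w.round(1),rel(NO,NY,w).round(1))
E
python3 -c "
from h import *
pose(pickle.load(open('w6.pkl','rb')),mm=(289,265),pm=(494,200))
shot('w7')"
```

```text
block [598.9 -91.9] yaw 72.4 res 0.7 nest-rel [ -89.8 -129.4] 46.6
pp [552.6 -26.3] [-102.9  -50.2]
pm [674.6 -65.1] [ -10.  -138.2]
mp [ 523.2 -118.7] [-169.6 -120.6]
mm [ 645.2 -157.5] [ -76.7 -208.6]
7.67 [ 631.9 -134.8   19.3] yaw 136.7 [ 2.2 -1.   0.7]
```

View pics/w7.png

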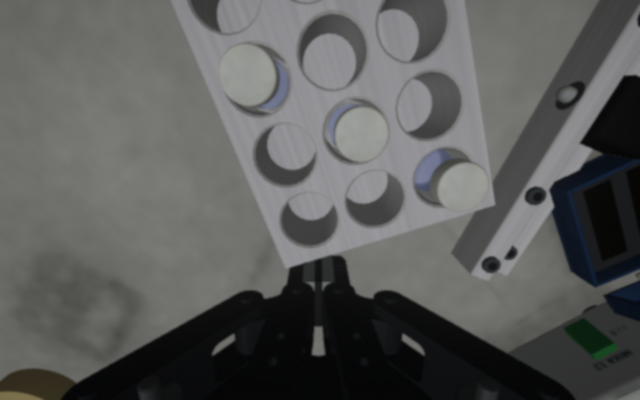

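```bash
python3 -c "
from h import *
pose(pickle.load(open('w7.pkl','rb')),mm=(286,268),pm=(494,205))"
```

```text
block [579.1 -70.4] yaw 65.5 res 0.3 nest-rel [ -98.2 -101.4] 39.7
pp [5.41e+02 3.00e-01] [-101.8  -21.2]
pm [657.4 -52.8] [ -20.1 -119.7]
mp [500.7 -87.9] [-176.4  -83.1]
mm [ 617.2 -141.1] [ -94.7 -181.6]
```

{"method": "carry_out", "body": {"series": [[[8,-5,10],[0,0,0]],[[0,0,45],[0,0,-9]],[[0,0,45],[0,0,-9]],[[-26,28,10],[0,0,-9]],[[-26,28,0],[0,0,-9]],[[-26,28,0],[0,0,-9]],[[-26,28,0],[0,0,-9]],[[-22,26,0],[0,0,-9]],[[-4,8,0],[0,0,-9]],[[0,0,0],[0,0,0]]]}}

```text
t: 8.93
ee_pos: [511.3, 8.2, 139.6]
ee_rot: [0.011, 0.853, 0.521, -0.005]
force: [0.9, -0.3, -0.3]
grip_width: 0.3
```

```bash
python3 -c "
from h import *
shot('w8')"
```

```text
8.97 [511.5   7.9 139.5] yaw 62.9 [-0.1  0.   0.2]
```

View pics/w8.png

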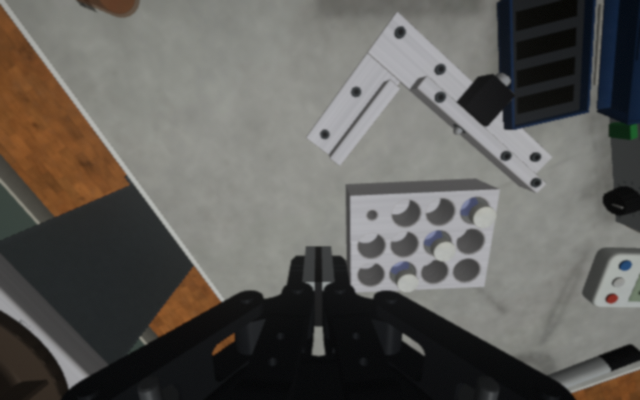

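Run:
```python
import cv2
a=cv2.imread('pics/w8.png')
cv2.imwrite('pics/w8z.png',cv2.resize(a[60:300,300:560],None,fx=3,fy=3,interpolation=cv2.INTER_CUBIC)[:600])
```

View pics/w8z.png

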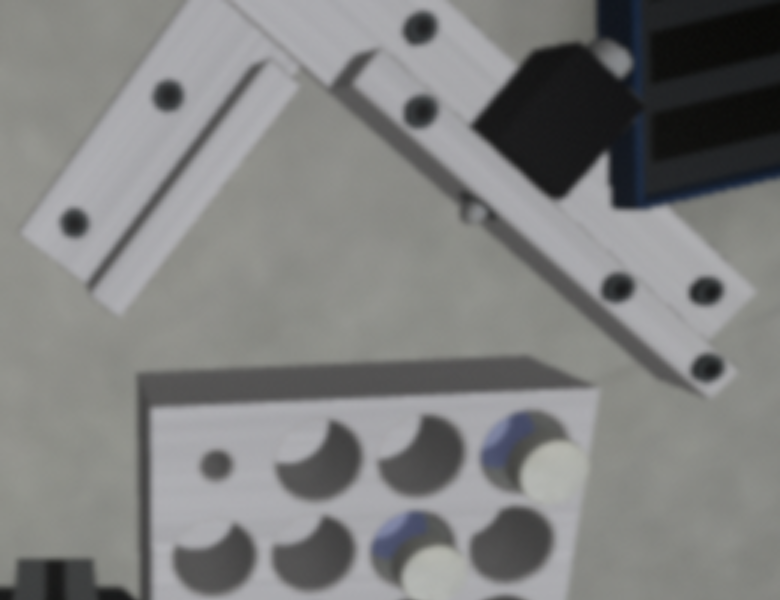

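Run:
```python
from h import *
c=pickle.load(open('w8.pkl','rb'))
Z=lambda p:unz(p,300,60,3)
print(nestfit(ray(c,Z([(358,80),(708,396)]),25),ray(c,Z([(298,88),(122,315)]),25)))
print('pin',ray(c,Z([(476,210)]),18), 'fence bottom rel', [rel(NO,NY,p) for p in ray(c,Z([(400,147),(640,352)]),0)])
pose(c,pp=Z([(150,407)])[0],pm=Z([(598,389)])[0],mm=(488,288))
```

```text
(np.float64(25.46637029370966), np.float64(26.12029669927946), array([624.4921668 ,  64.61253836]))
pin [[649.8773066    4.61208828]] fence bottom rel [array([  1.36386673, -40.41891384]), array([   2.84610089, -148.53212915])]
block [579.5 -71.3] yaw 65.8 res 2.7 nest-rel [ -98.3 -102.4] 40.0
pp [540.9  -0.8] [-102.3  -22.2]
pm [657.7 -53.2] [ -20.  -120.2]
mp [501.2 -89.3] [-176.6  -84.6]
mm [ 618.  -141.7] [ -94.3 -182.6]
```

{"method": "carry_out", "body": {"series": [[[-1,-3,-50],[0,0,0]],[[-1,-3,-50],[0,0,0]],[[0,0,-24],[0,0,0]],[[8,-3.6,0],[0,0,0]],[[6,-2.7,0],[0,0,0]],[[6,-2.7,0],[0,0,0]],[[6,-3,0],[0,0,0]],[[6,-3,0],[0,0,0]],[[6,-3,0],[0,0,0]],[[6,-3.5,0],[0,0,0]]]}}

```text
t: 10.22
ee_pos: [562.6, -24.1, 17.3]
ee_rot: [0.013, 0.848, 0.53, -0.002]
force: [-2.6, 2.2, -1.9]
grip_width: 0.1
```

```bash
python3 -c "
from h import *
shot('w9')"
```

```text
10.28 [563.7 -24.5  17.4] yaw 64.0 [-1.   0.  -1.4]
```

View pics/w9.png

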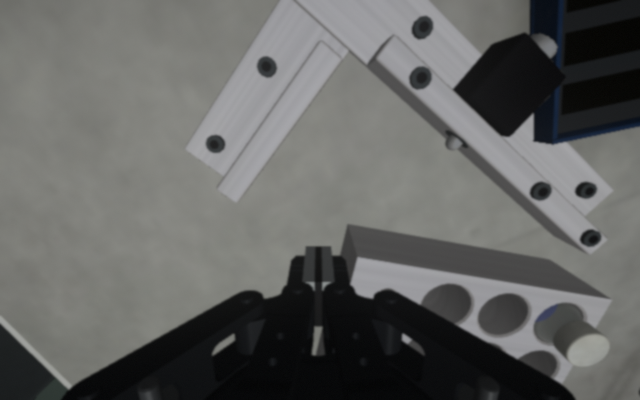

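```bash
python3 -c "
from h import *
pose(pickle.load(open('w9.pkl','rb')),pp=(351,259),pm=(610,298))"
```

```text
block [606.2 -95.5] yaw 53.9 res 0.5 nest-rel [ -84.8 -135.9] 28.1
pp [583.1 -18.6] [-72.1 -56.6]
pm [686.5 -94. ] [ -11.8 -169.5]
mp [525.9 -97. ] [-157.7 -102.3]
mm [ 629.4 -172.4] [ -97.4 -215.2]
```

{"method": "carry_out", "body": {"series": [[[-10,6,8],[0,0,0]],[[-2,1,45],[0,0,9]],[[0,0,45],[0,0,9.5]],[[22,-33,0],[0,0,9.5]],[[22,-33,0],[0,0,9.5]],[[22,-33,0],[0,0,9.5]],[[22,-33,0],[0,0,9.5]],[[18,-25,0],[0,0,9.5]],[[0,-3,0],[0,0,0]]]}}

```text
t: 11.4
ee_pos: [656.6, -179.0, 124.2]
ee_rot: [0.015, 0.404, 0.915, 0.007]
force: [-0.5, 1.2, -0.3]
grip_width: 0.0
```

```bash
python3 -c "
from h import *
shot('w10')"
```

```text
11.45 [ 655.7 -178.4  124.1] yaw 132.2 [ 0.4  0.  -1.3]
```

View pics/w10.png

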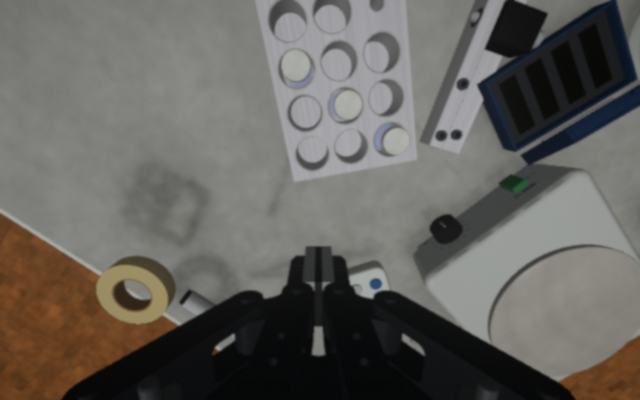

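```bash
python3 -c "
from h import *
c=pickle.load(open('w10.pkl','rb'))
pose(c,mm=(295,181),pm=(416,158))"
```

```text
block [607.5 -96. ] yaw 53.1 res 0.6 nest-rel [ -83.8 -136.9] 27.3
pp [585.5 -18.8] [-70.  -57.7]
pm [687.8 -95.6] [ -11.3 -171.5]
mp [527.2 -96.3] [-156.2 -102.2]
mm [ 629.6 -173.2] [ -97.6 -216. ]
```

{"method": "carry_out", "body": {"series": [[[0,0,-45],[0,0,0]],[[0,0,-45],[0,0,0]],[[0,0,-18],[0,0,0]],[[-7,5,0],[0,0,0]],[[-5,3.7,0],[0,0,0]],[[-5,4,-1],[0,0,0]],[[-5,4,-1],[0,0,0]],[[-5,4.2,-1],[0,0,-1]],[[-4.6,4.6,-1],[0,0,-1]],[[-4.6,4.6,0],[0,0,-1]]]}}

```text
t: 12.7
ee_pos: [620.0, -144.7, 18.6]
ee_rot: [0.021, 0.434, 0.901, 0.007]
force: [0.8, -2.4, -1.2]
grip_width: 0.1
```

```bash
python3 -c "
from h import *
shot('w11')"
```

```text
12.75 [ 619.1 -144.    18.4] yaw 128.5 [ 1.5 -1.1  2.1]
```

View pics/w11.png

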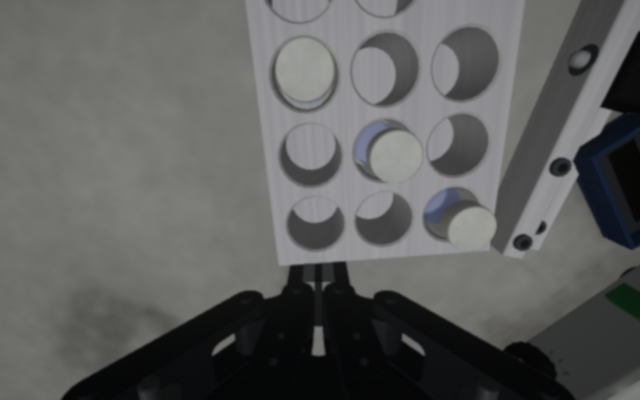

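```bash
python3 -c "
from h import *
c=pickle.load(open('w11.pkl','rb'))
pose(c,mm=(278,265),pm=(498,249))"
```

```text
block [593.7 -66.6] yaw 42.3 res 1.7 nest-rel [ -83.5 -104.4] 16.5
pp [586.4  13.3] [-55.2 -29.2]
pm [672.6 -81.3] [ -18.8 -151.9]
mp [514.7 -52. ] [-148.2  -56.9]
mm [ 600.9 -146.6] [-111.8 -179.6]
```

{"method": "carry_out", "body": {"series": [[[-4.2,4.8,-1],[0,0,-1]],[[-4.2,5,-1],[0,0,-1]],[[-4,5,-1],[0,0,-1]],[[-3.8,5.2,0],[0,0,-1]]]}}

```text
t: 13.25
ee_pos: [605.2, -125.0, 17.5]
ee_rot: [0.024, 0.467, 0.884, 0.006]
force: [1.1, -2.7, -1.3]
grip_width: -0.2
```

```bash
python3 -c "
from h import *
shot('w12')"
```

```text
13.3 [ 604.4 -124.3   17.4] yaw 124.3 [ 2.1 -2.1  3.1]
```

View pics/w12.png

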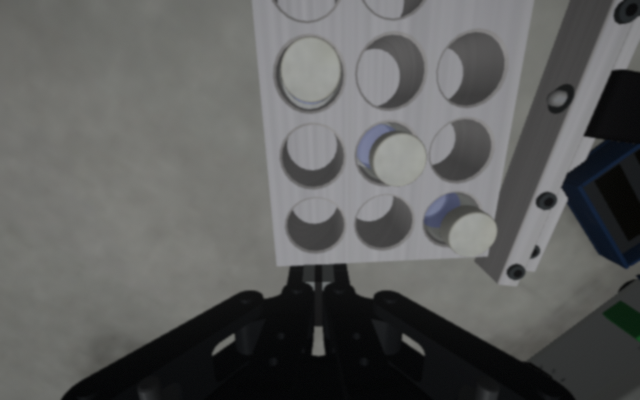

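```bash
python3 -c "
from h import *
c=pickle.load(open('w12.pkl','rb'))
pose(c,mm=(277,266),pm=(496,256))"
```

```text
block [586.7 -45.4] yaw 36.2 res 1.6 nest-rel [-80.6 -82.2] 10.4
pp [588.   34.9] [-44.5 -10.5]
pm [663.6 -68.4] [ -21.3 -136.4]
mp [509.7 -22.5] [-139.9  -28.1]
mm [ 585.3 -125.7] [-116.7 -154. ]
```

{"method": "carry_out", "body": {"series": [[[6,-8,8],[0,0,-9]],[[0,-2,45],[0,0,-10]],[[0,0,45],[0,0,-10]],[[-26,12,5],[0.4,1.4,-10]],[[-26,12,0],[0.3,1.3,-10]],[[-26,12,0],[0,0,-10]],[[-22,11,0],[0,0,-10]],[[-8,6,0],[0,0,-10]],[[0,0,0],[0,0,-10]],[[0,0,0],[0,0,-9]]], "hand": 1}}

```text
t: 14.55
ee_pos: [493.8, -75.9, 122.5]
ee_rot: [-0.009, 0.979, 0.201, -0.015]
force: [0.0, -0.1, -0.5]
grip_width: 85.3
```

```bash
python3 -c "
from h import *
shot('w13');s=env.state();print(s['ee_rot'],s['grip_width'])"
```

```text
14.6 [493.7 -75.9 122.5] yaw 22.7 [-0.  -0.   0.1]
[-0.00920522  0.98023809  0.1970438  -0.01490961] 85.31685503459386
```

View pics/w13.png

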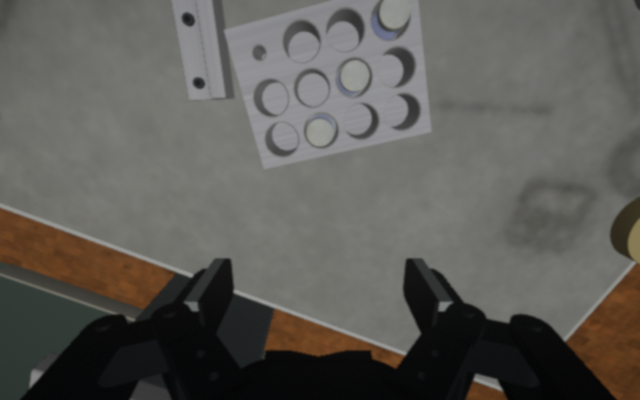

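```bash
python3 -c "
from h import *
c=pickle.load(open('w13.pkl','rb'))
pose(c,mp=(265,168),mm=(431,132),pp=(225,30))
print('tcp rel',rel(NO,NY,[493.7,-75.9]))
print('stop end top inner',[rel(NO,NY,p) for p in ray(c,[(227,97)],25)], [rel(NO,NY,p) for p in ray(c,[(212,0),(227,97)],25)])"
```

```text
block [584.6 -46.7] yaw 35.8 res 0.7 nest-rel [-83.  -82.5] 10.0
pp [586.5  33.6] [-46.4 -11.1]
pm [661.4 -70.2] [ -24.1 -137.1]
mp [507.8 -23.2] [-141.9  -28. ]
mm [ 582.8 -127. ] [-119.6 -154. ]
tcp rel [-177.52960612  -69.2350269 ]
stop end top inner [array([-88.35171996,  -1.7635619 ])] [array([-24.87203346,  -0.50802924]), array([-88.35171996,  -1.7635619 ])]
```

{"method": "carry_out", "body": {"series": [[[4,-7,-30],[-0.7,-1.9,3]],[[3,-7,-40],[0,0,0]],[[0,0,-35],[0,0,0]],[[0,0,-10],[0,0,0]],[[0,0,0],[0,0,0]]]}}

```text
t: 15.22
ee_pos: [500.7, -89.5, 5.7]
ee_rot: [0.001, 0.973, 0.229, 0.001]
force: [-0.1, 0.2, 0.5]
grip_width: 85.3
```

```bash
python3 -c "
from h import *
shot('w14');s=env.state();print(s['ee_rot'],rel(NO,NY,s['ee_pos'][:2]))"
```

```text
15.28 [501.  -89.6   6.2] yaw 26.5 [ 0.5 -0.6 -0.8]
[7.70717700e-04 9.73440512e-01 2.28937029e-01 9.01945174e-04] [-176.92478707  -84.72603144]
```

View pics/w14.png

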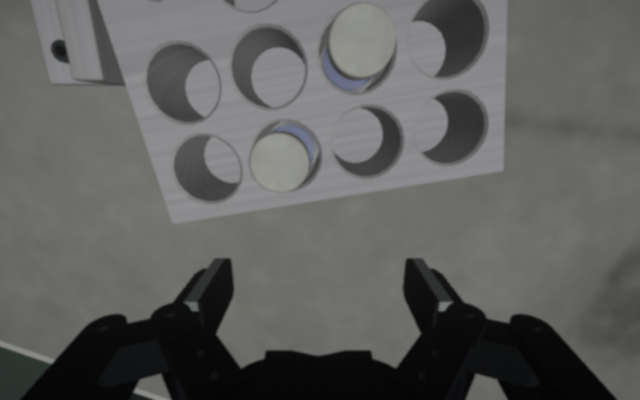

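{"method": "carry_out", "body": {"series": [[[7.2,3.5,0],[0,0,-0.6]],[[7.2,3.5,0],[0,0,0]],[[4.5,2.2,0],[0,0,0]],[[4.5,2.2,0],[0,0,0]],[[4.5,2.2,0],[0,0,0]],[[4.5,2.2,0],[0,0,0]],[[4.5,2.2,0],[0,0,0]]]}}

```text
t: 16.15
ee_pos: [539.5, -70.0, 8.8]
ee_rot: [0.001, 0.975, 0.224, 0.001]
force: [-4.7, 0.7, 2.1]
grip_width: 85.1
```

```bash
python3 -c "
from h import *
shot('w15');s=env.state();print(s['ee_rot'],rel(NO,NY,s['ee_pos'][:2]))"
```

```text
16.2 [540.3 -69.8   8.8] yaw 25.9 [-3.8  0.6 -0.3]
[9.14428345e-04 9.74494735e-01 2.24406630e-01 9.16616723e-04] [-132.96963955  -84.04611081]
```

View pics/w15.png

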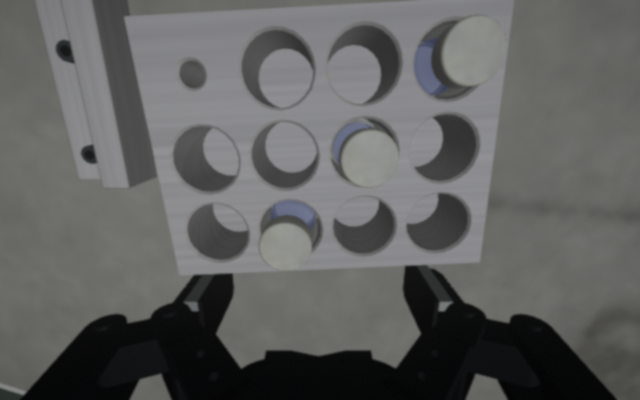

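```bash
python3 -c "
from h import *
c=pickle.load(open('w15.pkl','rb'))
pose(c,mp=(180,275),mm=(480,263),pp=(125,16))"
```

```text
block [596.8 -45.4] yaw 28.5 res 0.1 nest-rel [-71.4 -86.7] 2.7
pp [608.8  34. ] [-26.1 -20.4]
pm [670.  -78.5] [ -19.9 -148.3]
mp [523.6 -12.4] [-122.9  -25. ]
mm [ 584.8 -124.8] [-116.8 -152.9]
```

{"method": "carry_out", "body": {"series": [[[3.6,1.8,-1],[0,0,0]],[[2.7,1.3,0],[0,0,0]],[[0,0,0],[0,0,0]]]}}

```text
t: 16.58
ee_pos: [546.0, -66.5, 7.6]
ee_rot: [0.001, 0.974, 0.224, 0.0]
force: [-0.3, -0.6, 0.2]
grip_width: 85.7
```

```bash
python3 -c "
from h import *
shot('w16');s=env.state();print(s['ee_rot'],rel(NO,NY,s['ee_pos'][:2]))"
```

```text
16.62 [546.  -66.6   7.6] yaw 25.9 [-1.   1.  -0.1]
[6.63135064e-04 9.74490512e-01 2.24427662e-01 1.65426333e-04] [-126.379661    -83.61177197]
```

View pics/w16.png

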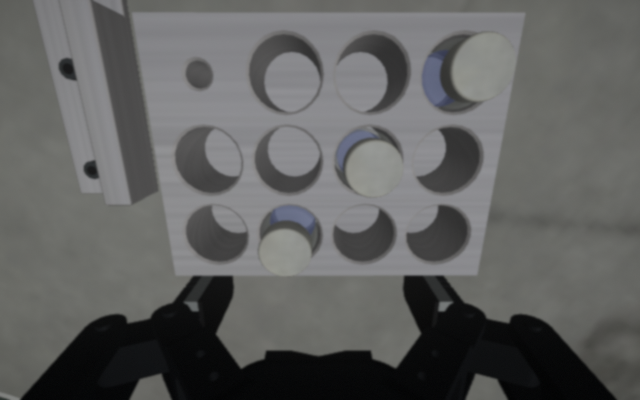

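```bash
python3 -c "
from h import *
c=pickle.load(open('w16.pkl','rb'))
pose(c,mp=(175,276),mm=(477,275),pp=(133,13),pm=(525,13))"
```

```text
block [601.6 -43.9] yaw 26.0 res 0.3 nest-rel [-66.4 -87.4] 0.2
pp [617.1  34.9] [-18.2 -23.2]
pm [673.2 -80.1] [ -17.7 -151.2]
mp [530.   -7.6] [-115.2  -23.5]
mm [ 586.1 -122.6] [-114.7 -151.5]
```

{"method": "carry_out", "body": {"series": [[[-10,-5,8],[0,0,0]],[[-2,-1,50],[0,0,10]],[[0,0,50],[0,0,10]],[[24,-14,0],[0,0,10]],[[24,-14,0],[0,0,10]],[[24,-14,0],[0,0,10]],[[22,-12,0],[0,0,10]],[[10,-6,0],[0,0,10]],[[4,-2,0],[0,0,10]],[[0,0,0],[0,0,10]]], "hand": 0.4}}

```text
t: 17.88
ee_pos: [641.5, -140.7, 125.0]
ee_rot: [0.003, 0.51, 0.86, 0.003]
force: [-0.9, -0.2, -0.7]
grip_width: 59.9
```

```bash
python3 -c "
from h import *
shot('w17');s=env.state();print(s['ee_rot'],rel(NO,NY,s['ee_pos'][:2]),s['grip_width'])"
```

```text
17.93 [ 641.3 -140.7  125. ] yaw 119.2 [-0.3 -0.6  1.5]
[0.00346568 0.50565831 0.86272053 0.00330952] [ -72.80542399 -191.83427426] 59.63633454781842
```

View pics/w17.png

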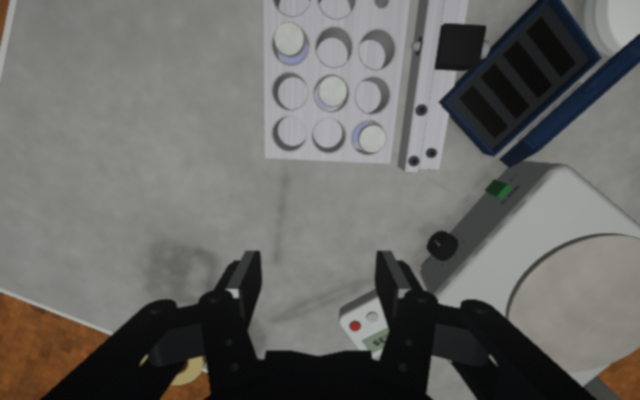

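{"method": "carry_out", "body": {"series": [[[0.5,7,-35],[0,0,-3.3]],[[0,7,-40],[0,0,0]],[[0,0,-33],[0,0,0]],[[0,0,-7],[0,0,0]]]}}

```text
t: 18.42
ee_pos: [641.6, -128.0, 10.6]
ee_rot: [0.006, 0.536, 0.844, 0.004]
force: [0.1, -0.1, 0.2]
grip_width: 59.6
```

```bash
python3 -c "
from h import *
shot('w18');s=env.state();print(s['ee_rot'],rel(NO,NY,s['ee_pos'][:2]),s['grip_width'])"
```

```text
18.48 [ 642.  -128.1   10.9] yaw 115.1 [-1.2  0.5 -1.1]
[0.00636464 0.53624401 0.84402886 0.00413922] [ -66.74442228 -180.79891586] 59.904104431295586
```

View pics/w18.png

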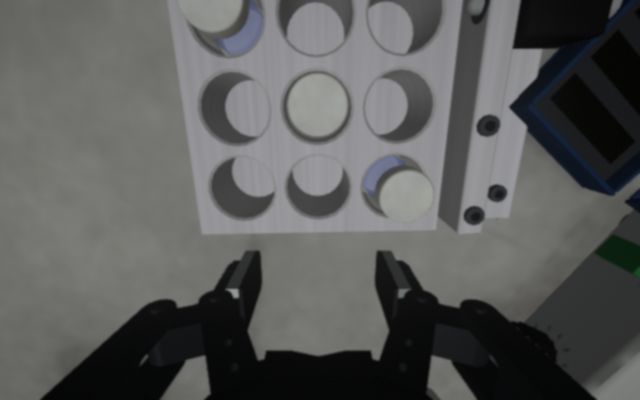

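{"method": "carry_out", "body": {"series": [[[-3.5,7.2,0],[0,0,0.8]],[[-3.0,6.3,0],[0,0,0]],[[-2.2,4.5,0],[0,0,0]],[[-2.2,4.5,0],[0,0,0]],[[-2.2,4.5,0],[0,0,0]],[[-2.2,4.5,0],[0,0,0]]]}}

```text
t: 19.23
ee_pos: [628.5, -95.8, 15.5]
ee_rot: [0.01, 0.531, 0.847, 0.005]
force: [1.3, -2.8, -2.7]
grip_width: 59.8
```

```bash
python3 -c "
from h import *
shot('w19');s=env.state();print(s['ee_rot'],rel(NO,NY,s['ee_pos'][:2]),s['grip_width'])"
```

```text
19.27 [628.2 -95.3  15.5] yaw 115.9 [ 1.3 -1.6  0.8]
[0.00955448 0.53072117 0.84747671 0.00519321] [ -64.84858636 -145.22551562] 59.91666331319139
```

View pics/w19.png

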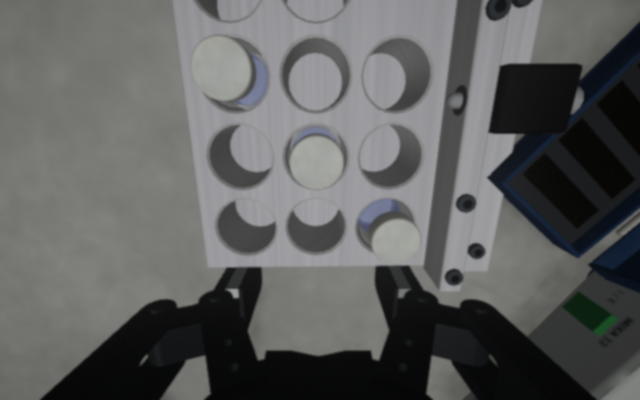

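```bash
python3 -c "
from h import *
c=pickle.load(open('w19.pkl','rb'))
pose(c,mm=(207,267),pm=(424,266))"
```

```text
block [596.  -28.9] yaw 25.6 res 0.4 nest-rel [-65.  -71.4] -0.2
pp [612.1  49.8] [-16.3  -7.6]
pm [667.3 -65.7] [ -16.8 -135.6]
mp [524.6   7.9] [-113.3   -7.2]
mm [ 579.8 -107.6] [-113.8 -135.2]
```

{"method": "carry_out", "body": {"series": [[[-1.3,2.7,-2],[0,0,0]],[[0,0,0],[0,0,0]],[[4,-9,0],[0,0,0]],[[3,-6,40],[0,0,-9]],[[0,0,50],[0,0,-9]]]}}

```text
t: 19.9
ee_pos: [632.0, -108.4, 101.9]
ee_rot: [0.007, 0.66, 0.752, 0.002]
force: [0.4, -0.5, -0.0]
grip_width: 59.2
```

```bash
python3 -c "
from h import *
shot('w20')
s=env.state();print(s['ee_rot'])"
```

```text
19.95 [ 635.  -108.9  108.6] yaw 96.9 [4.4 0.1 6.9]
[0.01036118 0.6629561  0.74857548 0.00407545]
```

View pics/w20.png

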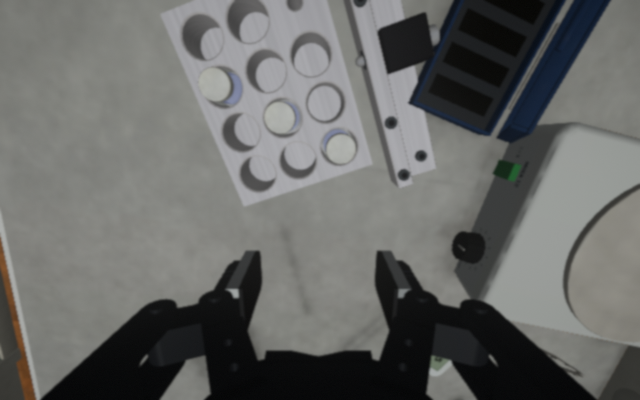

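{"method": "carry_out", "body": {"series": [[[-20,8,5],[0.4,1.2,-10]],[[-24,10,0],[0,0,-10]],[[-24,10,0],[0,0,-10]],[[-24,10,0],[0,0,-10]],[[-20,9,0],[0,0,-10]],[[-4,2,0],[0,0,-10]],[[0,0,0],[0,0,-8]],[[0,0,0],[0,0,0]]], "hand": 1}}

```text
t: 20.95
ee_pos: [517.5, -62.1, 115.8]
ee_rot: [0.001, 0.972, 0.234, -0.001]
force: [-0.5, -0.6, -0.1]
grip_width: 85.3
```

```bash
python3 -c "
from h import *
shot('w21')
s=env.state();print(s['ee_rot'],rel(NO,NY,s['ee_pos'][:2]),s['grip_width'])"
```

```text
21.0 [517.5 -62.1 115.8] yaw 27.2 [-0.4  0.1 -0.4]
[ 0.00140329  0.97204184  0.23479946 -0.00137774] [-150.05647654  -67.17619022] 85.64861826562642
```

View pics/w21.png

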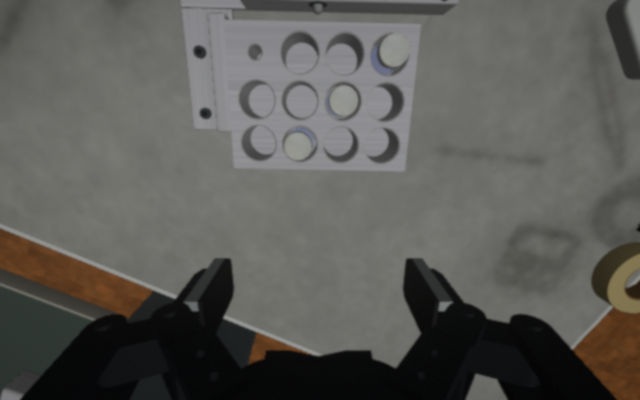

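Run:
```python
from h import *
a=cv2.imread('pics/w21.png')
cv2.imwrite('pics/w21z.png',cv2.resize(a[0:185,170:430],None,fx=3,fy=3,interpolation=cv2.INTER_CUBIC))
```

```text
(no output)
```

View pics/w21z.png

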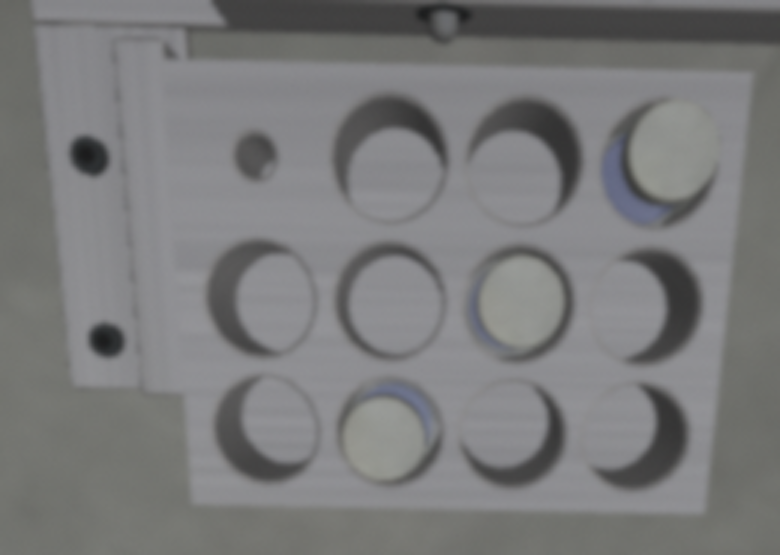

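```bash
python3 -c "
from h import *
c=pickle.load(open('w21.pkl','rb'))
Z=lambda p:unz([p],170,0,3)[0]
pose(c,mp=Z((190,503)),mm=Z((706,514)),pp=Z((165,60)),pm=Z((753,73)))
f=ray(c,[Z((240,28)),Z((775,42))],0);print('fence foot',[rel(NO,NY,p) for p in f],yaw(f[0]-f[1])-90)"
```

```text
block [594.3 -25.9] yaw 25.8 res 0.6 nest-rel [-65.3 -68. ] 0.0
pp [610.   52.8] [-16.8  -4. ]
pm [665.8 -62.4] [ -16.7 -132. ]
mp [522.7  10.5] [-113.8   -4.1]
mm [ 578.5 -104.7] [-113.7 -132.1]
fence foot [array([  0.40994406, -12.73769845]), array([   0.46654781, -148.54032966])] 25.823881391221278
```

{"method": "carry_out", "body": {"series": [[[0,0,-40],[0,0,-1.3]],[[0,0,-40],[0,0,0]],[[0,0,-22],[0,0,0]],[[0,0,-4],[0,0,0]],[[7.2,3.5,0],[0,0,0]],[[7.2,3.5,0],[0,0,0]],[[3.6,1.7,0],[0,0,0]],[[0,0,0],[0,0,0]]]}}

```text
t: 22.0
ee_pos: [540.8, -54.1, 10.0]
ee_rot: [0.003, 0.973, 0.232, 0.002]
force: [-1.3, -1.5, -1.4]
grip_width: 85.6
```

```bash
python3 -c "
from h import *
s=env.state();w,x,y,z=s['ee_rot'];print(s['t'],s['ee_pos'],s['ee_rot'],2*np.degrees(np.arctan2(y,x)),rel(NO,NY,s['ee_pos'][:2]),s['force'])"
```

```text
22.0 [540.79409505 -54.12941916  10.01272518] [0.00261636 0.97267907 0.23213258 0.00174652] 26.845452346180014 [-125.6546745   -70.13137907] [-1.33975348 -1.52194661 -1.42188423]
```

{"method": "carry_out", "body": {"series": [[[-1.5,-0.3,-1],[0,0,-1]],[[2.5,1.4,0],[0,0,0]],[[2.7,1.4,0],[0,0,0]],[[2.7,1.4,0],[0,0,0]],[[2.7,1.4,0],[0,0,0]]]}}

```text
t: 22.62
ee_pos: [547.1, -49.0, 9.2]
ee_rot: [0.002, 0.975, 0.223, -0.001]
force: [-5.9, -3.7, 5.5]
grip_width: 85.0
```

```bash
python3 -c "
from h import *
shot('w22')
s=env.state();print(s['ee_rot'],rel(NO,NY,s['ee_pos'][:2]),s['grip_width'])"
```

```text
22.68 [547.5 -48.9   9.2] yaw 25.8 [-4.9 -0.9  2.9]
[ 2.07504579e-03  9.74803459e-01  2.23055121e-01 -5.68044590e-04] [-117.35659131  -68.28233345] 85.47672541757632
```

View pics/w22.png

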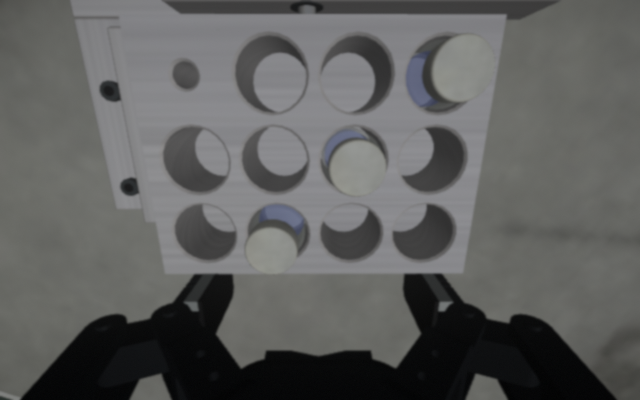

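{"method": "carry_out", "body": {"series": [[[2.7,1.3,0],[0,0,0]],[[2.7,1.3,0],[0,0,0]],[[2.7,1.3,0],[0,0,0]]]}}

```text
t: 23.05
ee_pos: [552.7, -45.3, 9.0]
ee_rot: [0.001, 0.975, 0.223, -0.003]
force: [-6.6, -5.0, 5.5]
grip_width: 85.3
```

```bash
python3 -c "
from h import *
shot('w23')
s=env.state();print(s['ee_rot'],rel(NO,NY,s['ee_pos'][:2]),s['grip_width'])"
```

```text
23.1 [553.  -45.1   9. ] yaw 25.8 [-5.2 -2.4  4. ]
[ 0.00141063  0.97480629  0.22302425 -0.00329861] [-110.77972729  -67.34064664] 85.31507616799225
```

View pics/w23.png

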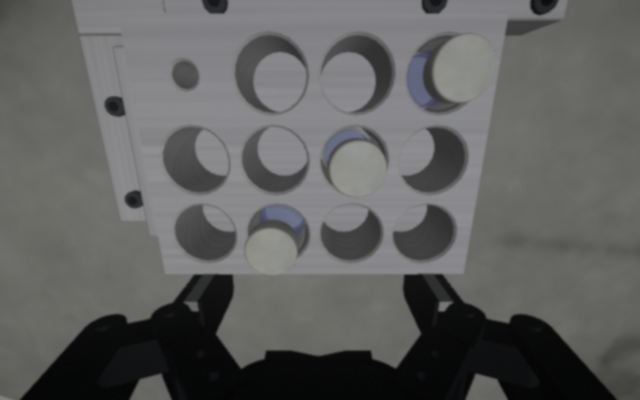

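{"method": "carry_out", "body": {"series": [[[2,0.9,0],[0,0,0]],[[2,0.9,0],[0,0,0]]]}}

```text
t: 23.35
ee_pos: [553.8, -44.0, 8.7]
ee_rot: [0.001, 0.975, 0.223, -0.006]
force: [-16.4, -16.3, 9.7]
grip_width: 85.2
```

{"method": "carry_out", "body": {"series": [[[2,0.9,0],[0,0,0]]]}}

```text
t: 23.48
ee_pos: [553.5, -43.8, 8.5]
ee_rot: [0.001, 0.975, 0.223, -0.008]
force: [-12.6, -15.0, 8.8]
grip_width: 85.5
```

{"method": "carry_out", "body": {"series": [[[-8,-3.8,0],[0,0,0]],[[-5,-2,40],[0,0,0]],[[0,0,55],[0,0,0]],[[0,0,5],[0,0,0]]], "hand": 0.4}}

```text
t: 23.98
ee_pos: [539.0, -50.0, 110.2]
ee_rot: [0.0, 0.975, 0.223, -0.009]
force: [0.3, -0.5, -1.6]
grip_width: 59.9
```

```bash
python3 -c "
from h import *
c,a=shot('w24')
s=env.state();print(s['ee_rot'],rel(NO,NY,s['ee_pos'][:2]),s['grip_width'])
cv2.imwrite('pics/w24z.png',cv2.resize(a[0:190,170:430],None,fx=3,fy=3,interpolation=cv2.INTER_CUBIC))"
```

```text
24.02 [538.3 -49.8 109.2] yaw 25.8 [ 0.5 -0.1  0.4]
[-1.53359113e-04  9.74776807e-01  2.22960475e-01 -9.93874675e-03] [-126.07727914  -65.16210652] 59.87715388770037
```

View pics/w24z.png

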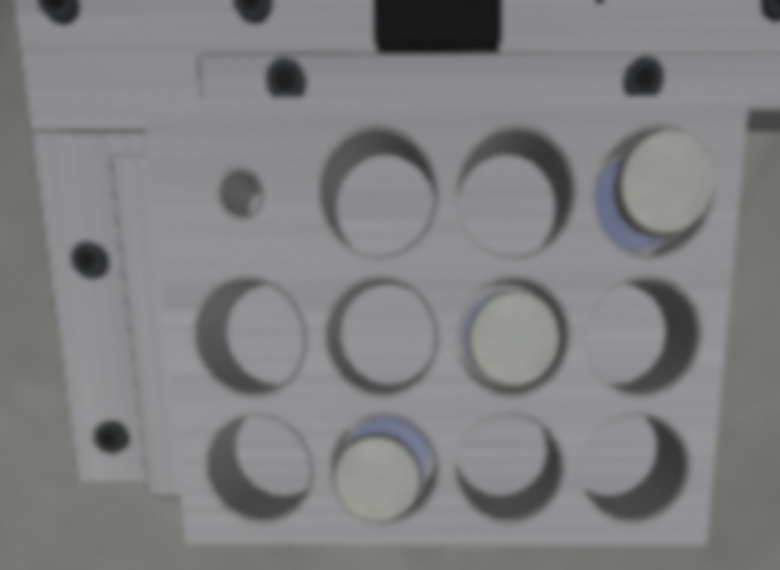

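```bash
python3 -c "
from h import *
c=pickle.load(open('w24.pkl','rb'))
Z=lambda p:unz([p],170,0,3)[0]
pose(c,mp=Z((186,543)),mm=Z((707,543)),pm=Z((750,107)),pp=Z((147,107)))"
```

```text
block [607.3 -17.8] yaw 25.7 res 1.1 nest-rel [-50.  -66.4] -0.1
pp [623.2  60.9] [-1.4 -2.4]
pm [678.7 -54.4] [  -1.6 -130.4]
mp [535.8  18.8] [-98.4  -2.3]
mm [591.4 -96.5] [ -98.6 -130.3]
```

{"method": "carry_out", "body": {"series": [[[0,0,5],[0.2,-1.1,10]],[[24,-14,0],[0,0,10]],[[24,-14,0],[0,0,10]],[[24,-14,0],[0,0,10]],[[22,-12,0],[0,0,10]],[[8,-6,0],[0,0,10]],[[2,-2,0],[0,0,10]],[[0,0,0],[0,0,10]],[[0,0,0],[0,0,10]],[[0,0,0],[0,0,0]]]}}

```text
t: 25.28
ee_pos: [638.9, -112.8, 100.8]
ee_rot: [-0.003, 0.51, 0.86, -0.004]
force: [0.2, 0.4, 0.6]
grip_width: 59.5
```

```bash
python3 -c "
from h import *
c,a=shot('w25')
s=env.state();print(s['ee_rot'],rel(NO,NY,s['ee_pos'][:2]),s['grip_width'])"
```

```text
25.32 [ 638.8 -112.7  100.8] yaw 118.4 [ 0.1 -0.3 -0.5]
[-0.0034914   0.51168628  0.85915456 -0.00428975] [ -62.93543259 -165.54397819] 59.75658128674969
```

View pics/w25.png

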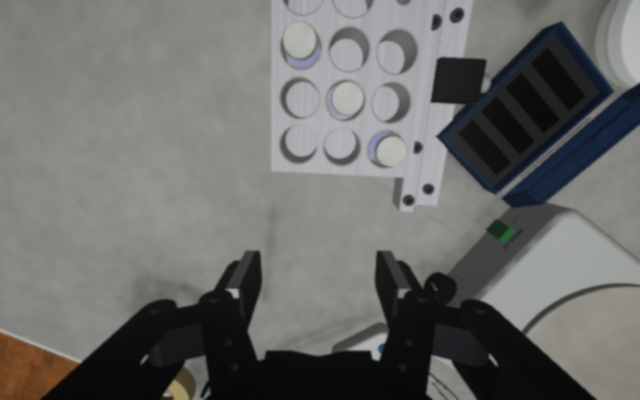

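{"method": "carry_out", "body": {"series": [[[0,0,-40],[0,0,-2.6]],[[0,0,-35],[0,0,0]],[[0,0,-14],[0,0,0]],[[-3,6,0],[0,0,0]],[[-3,6,0],[0,0,0]],[[-1.8,3.6,0],[0,0,0]],[[-1.3,2.7,0],[0,0,0]]]}}

```text
t: 26.2
ee_pos: [630.5, -93.2, 11.7]
ee_rot: [-0.002, 0.539, 0.842, -0.003]
force: [-0.3, 0.3, -0.9]
grip_width: 59.8
```

```bash
python3 -c "
from h import *
c,a=shot('w26')
s=env.state();print(s['ee_rot'],rel(NO,NY,s['ee_pos'][:2]),s['grip_width'])"
```

```text
26.25 [630.4 -93.   11.6] yaw 114.8 [ 0.3  0.6 -0.9]
[-0.00193266  0.53869121  0.84249386 -0.00348559] [ -61.90515778 -144.09712471] 59.51590586842158
```

View pics/w26.png

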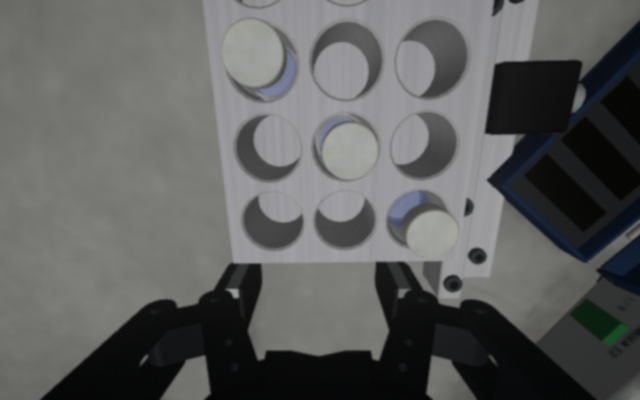

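{"method": "carry_out", "body": {"series": [[[-0.9,1.8,-1],[0,0,1]],[[-0.9,1.8,0],[0,0,0]],[[-0.9,1.8,0],[0,0,0]]]}}

```text
t: 26.62
ee_pos: [628.5, -88.0, 11.3]
ee_rot: [-0.001, 0.531, 0.848, -0.003]
force: [7.9, -17.2, -2.4]
grip_width: 59.9
```

{"method": "carry_out", "body": {"series": [[[-0.9,1.8,0],[0,0,0]]]}}

```text
t: 26.75
ee_pos: [628.6, -87.9, 11.5]
ee_rot: [0.001, 0.53, 0.848, -0.004]
force: [3.7, -26.8, -2.5]
grip_width: 59.5
```

```bash
python3 -c "
from h import *
c,a=shot('w27')
s=env.state();print(s['ee_rot'],rel(NO,NY,s['ee_pos'][:2]),s['grip_width'])"
```

```text
26.8 [628.6 -87.9  11.6] yaw 115.9 [  3.4 -17.6  -2.8]
[ 6.88397470e-04  5.30463361e-01  8.47699733e-01 -3.64856010e-03] [ -61.29312154 -138.79439944] 59.61724801229488
```

View pics/w27.png

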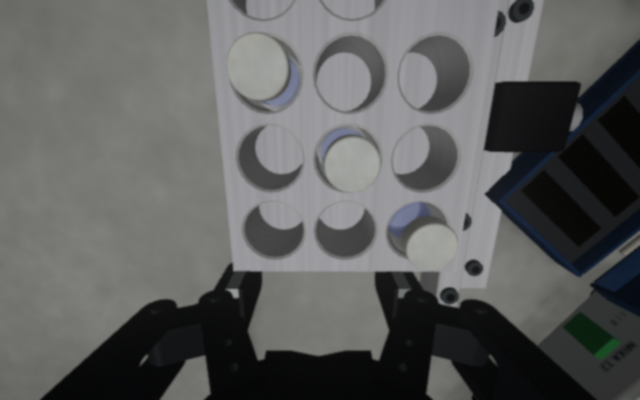

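{"method": "carry_out", "body": {"series": [[[4.5,-9,0],[0,0,0]],[[3,-6,45],[0,0,-10]],[[0,0,50],[0,0,-10]],[[-24,12,5],[0,0,-10]],[[-24,12,0],[0,0,-10]],[[-24,12,0],[0,0,-10]],[[-24,12,0],[0,0,-10]],[[-14,6,0],[0,0,-10]],[[0,0,0],[0,0,-10]],[[0,0,0],[0,0,-10]]], "hand": 1}}

```text
t: 28.05
ee_pos: [523.2, -49.3, 114.8]
ee_rot: [-0.002, 0.98, 0.199, -0.002]
force: [0.4, -0.4, 1.4]
grip_width: 85.4
```

```bash
python3 -c "
from h import *
c,a=shot('w28')
s=env.state();print(s['ee_rot'],rel(NO,NY,s['ee_pos'][:2]),s['grip_width'])
cv2.imwrite('pics/w28z.png',cv2.resize(a[0:190,170:430],None,fx=3,fy=3,interpolation=cv2.INTER_CUBIC))"
```

```text
28.1 [523.1 -49.3 114.7] yaw 22.3 [-0.5  0.1 -0.3]
[-0.00242088  0.9810736   0.19361339 -0.00160657] [-139.47243572  -58.13743568] 85.30744554209912
```

View pics/w28z.png

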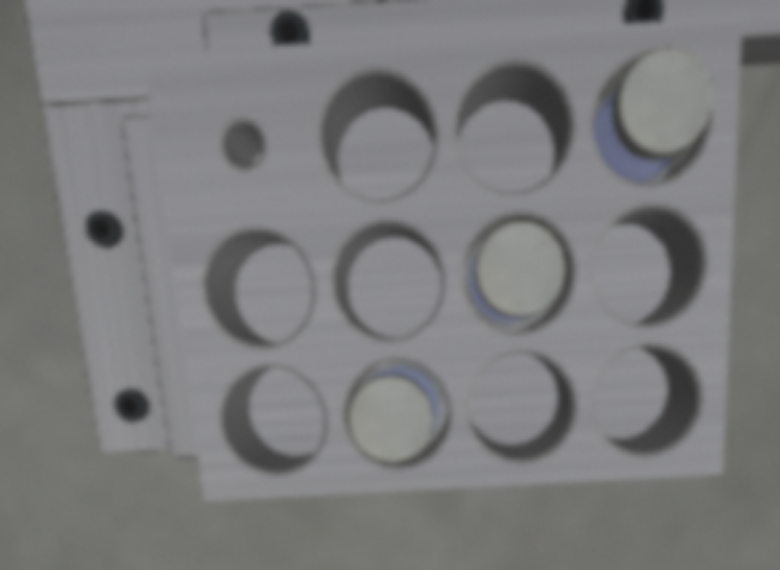

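```bash
python3 -c "
from h import *
c=pickle.load(open('w28.pkl','rb'))
Z=lambda p:unz([p],170,0,3)[0]
pose(c,mp=Z((205,500)),mm=Z((723,473)),pm=Z((742,36)),pp=Z((150,84)))"
```

```text
block [605.3 -16.9] yaw 26.2 res 2.7 nest-rel [-51.4 -64.7] 0.4
pp [620.5  62. ] [-3.3 -0.3]
pm [677.1 -52.8] [  -2.4 -128.3]
mp [533.5  19.1] [-100.3   -1. ]
mm [590.1 -95.7] [ -99.4 -129. ]
```

{"method": "carry_out", "body": {"series": [[[1.5,-3,-40],[0,0,3.5]],[[1.5,-3,-40],[0,0,0]],[[0,0,-23],[0,0,0]],[[0,0,-3],[0,0,0]],[[7.2,3.5,0],[0,0,0]],[[7.2,3.5,0],[0,0,0]],[[4.5,2.2,0],[0,0,0]]]}}

```text
t: 28.98
ee_pos: [549.6, -46.6, 9.1]
ee_rot: [-0.001, 0.973, 0.23, 0.001]
force: [0.2, -0.1, 0.2]
grip_width: 85.3
```

```bash
python3 -c "
from h import *
s=env.state();w,x,y,z=s['ee_rot'];print(s['t'],s['ee_pos'],s['ee_rot'],2*np.degrees(np.arctan2(y,x)),rel(NO,NY,s['ee_pos'][:2]),s['force'])"
```

```text
28.975 [549.57009146 -46.57363479   9.13138981] [-0.00145694  0.9730799   0.2304604   0.00117454] 26.648405469865008 [-114.46496785  -67.14835113] [ 0.18621288 -0.06323312  0.15288422]
```

Yaw is off by about +0.8° and there is no contact yet. I'll correct the yaw and press gently.

{"method": "carry_out", "body": {"series": [[[1.8,0.9,-1],[0,0,-0.8]],[[1.8,0.9,0],[0,0,0]],[[1.8,0.9,0],[0,0,0]]]}}

```text
t: 29.35
ee_pos: [554.3, -44.0, 8.9]
ee_rot: [-0.001, 0.975, 0.224, 0.0]
force: [-16.7, -22.8, 9.1]
grip_width: 85.2
```

{"method": "carry_out", "body": {"series": [[[1.8,0.9,0],[0,0,0]]]}}

```text
t: 29.48
ee_pos: [554.0, -43.7, 8.7]
ee_rot: [-0.002, 0.975, 0.224, -0.002]
force: [-11.3, -15.0, 6.6]
grip_width: 85.5
```

```bash
python3 -c "
from h import *
s=env.state();w,x,y,z=s['ee_rot'];print(s['t'],s['ee_pos'],2*np.degrees(np.arctan2(y,x)),rel(NO,NY,s['ee_pos'][:2]),s['force'])"
```

```text
29.475 [553.99302805 -43.74105692   8.70872719] 25.892509283311647 [-109.25008904  -66.52312765] [-11.25151691 -14.95443891   6.58354905]
```

{"method": "carry_out", "body": {"series": [[[-7,-3.4,0],[0,0,0]],[[-6,-3,30],[0,0,0]],[[0,0,55],[0,0,0]],[[14,7,55],[0,0,0]],[[24,12,20],[0,0,0]],[[0,0,0],[0,0,0]]], "hand": -1}}

```text
t: 30.22
ee_pos: [576.4, -31.4, 173.5]
ee_rot: [-0.002, 0.975, 0.223, -0.002]
force: [1.0, -0.4, -0.2]
grip_width: -0.1
```

```bash
python3 -c "
from h import *
c,a=shot('w29')
cv2.imwrite('pics/w29z.png',cv2.resize(a[60:240,200:420],None,fx=3.3,fy=3.3,interpolation=cv2.INTER_CUBIC))"
```

```text
30.27 [574.9 -31.6 172.5] yaw 25.8 [-0.2 -0.5 -0.1]
```

View pics/w29.png

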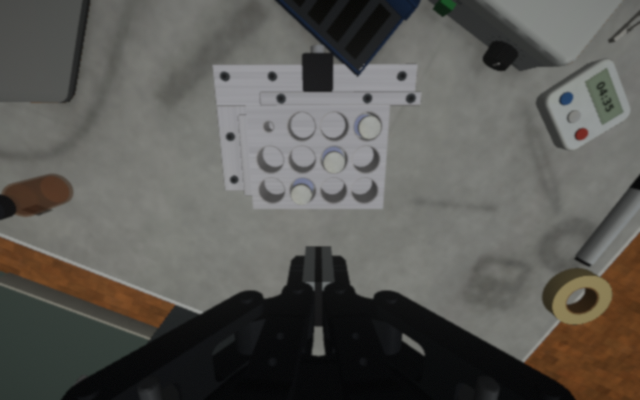

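View pics/w29z.png

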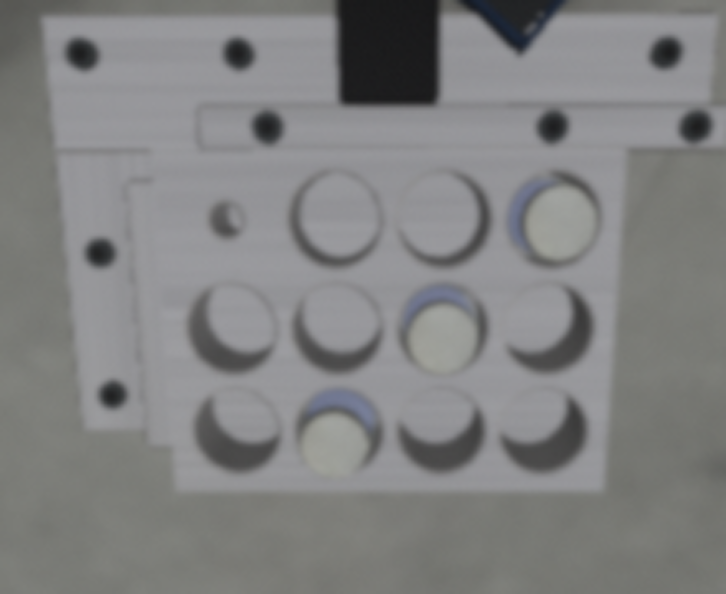

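{"method": "carry_out", "body": {"series": [[[-20,30,0],[0,0,0]],[[-20,28,0],[0,0,0]],[[0,0,-20],[0,0,0]],[[0,0,0],[0,0,0]]]}}

```text
t: 30.78
ee_pos: [527.8, 26.5, 147.9]
ee_rot: [-0.003, 0.975, 0.223, -0.008]
force: [-0.1, -0.9, -0.4]
grip_width: -0.1
```

```bash
python3 -c "
from h import *
c,a=shot('w30')
cv2.imwrite('pics/w30z.png',cv2.resize(a[40:240,280:500],None,fx=3,fy=3,interpolation=cv2.INTER_CUBIC))
for n in ('top','scene'):
    a=env.camera(n); s=a[110:260,220:420] if n=='top' else a[165:275,270:430]
    cv2.imwrite(f'pics/{n}9.png',cv2.resize(s,None,fx=4,fy=4,interpolation=cv2.INTER_CUBIC))
"
```

```text
30.82 [528.5  26.4 148.7] yaw 25.7 [-0.3 -0.7 -0. ]
```

View pics/w30z.png

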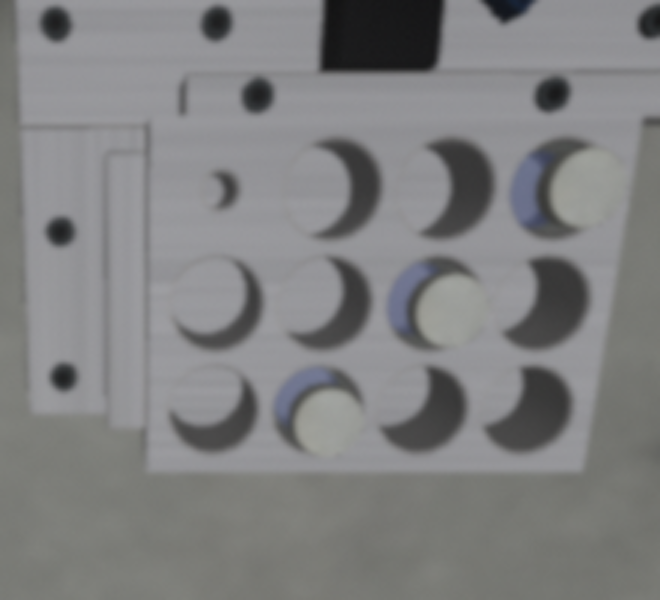

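View pics/scene9.png

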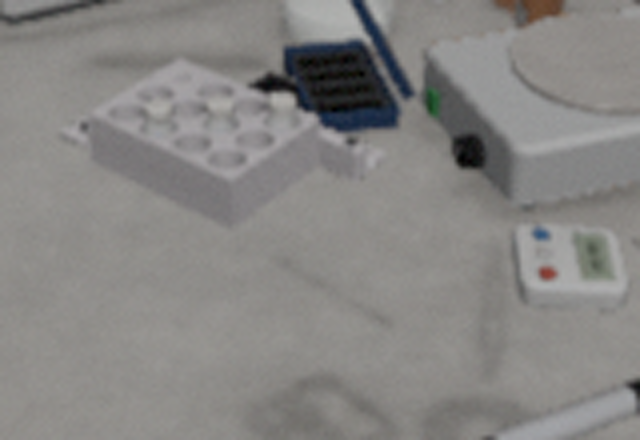

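```bash
python3 -c "
from h import *
c=pickle.load(open('w30.pkl','rb'))
R=cv2.Rodrigues(c['rvec'])[0];print('cam rel',rel(NO,NY,(-R.T@c['tvec'])[:2]),(-R.T@c['tvec'])[2])
a=np.radians(NY);M=np.array([[np.cos(a),-np.sin(a)],[np.sin(a),np.cos(a)]])
for p,z in [((0,-30),25),((0,-120),25),((12,-30),25),((0,-30),40),((0,-120),40),((-60,0),25),((-60,12),25),((-60,0),40)]:
    w=M@np.array(p)+NO;u=proj(c,[[*w,z]])[0];print(p,z,((u-[280,40])*3).round(1))
Z=lambda p:unz([p],280,40,3)[0]
pose(c,mp=Z((147,471)),mm=Z((584,471)),pp=Z((149,116)),pm=Z((642,119)))
"
python3 - <<'E'
import cv2
a=cv2.imread('pics/w30.png')
cv2.imwrite('pics/w30y.png',cv2.resize(a[55:95,320:420],None,fx=8,fy=8,interpolation=cv2.INTER_LANCZOS4))
g=cv2.cvtColor(a,cv2.COLOR_BGR2GRAY);print(g[60:90,390],g[60:90,345]); print(g[140,305:345])
E
```

```text
cam rel [-22.53399969   6.22688208] 289.57106399394786
(0, -30) 25 [254.2 116.2]
(0, -120) 25 [581.8 115.9]
(12, -30) 25 [256.4  68.4]
(0, -30) 40 [262.3 110.9]
(0, -120) 40 [610.4 110.6]
(-60, 0) 25 [143.2 334.8]
(-60, 12) 25 [102.9 334.8]
(-60, 0) 40 [144.4 342.4]
block [607.1 -15.9] yaw 25.9 res 1.1 nest-rel [-49.3 -64.6] 0.1
pp [622.8  62.8] [-0.9 -0.5]
pm [678.7 -52.3] [  -0.7 -128.5]
mp [535.5  20.5] [-97.9  -0.7]
mm [591.4 -94.7] [ -97.7 -128.7]
[ 23  24  30  62 106 133 140 142 142 144 145 148 149 149 147 147 147 148
 149 150 150 148 146 143 139 126 105  84  71  79] [146 148 149 145 136 138 143 143 144 145 147 149 151 151 149 148 147 148
 149 151 152 151 150 148 147 146 146 146 148 149]
[147 145 146 148 150 151 150 149 145 136 130 136 144 149 152 151 150 150
 152 153 155 154 147 135 134 147 152 153 154 154 153 153 154 153 153 154
 153 154 154 154]
```

View pics/w30y.png

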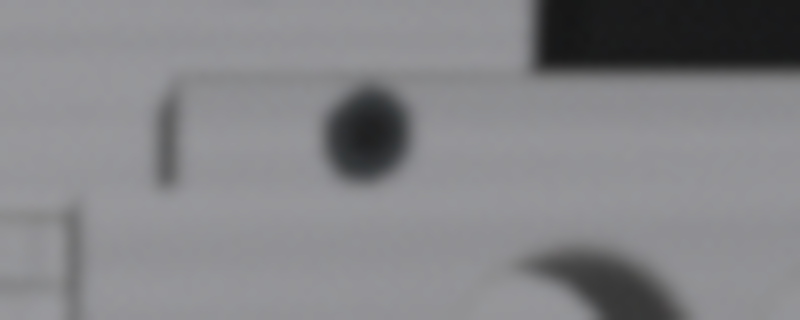

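View pics/top9.png

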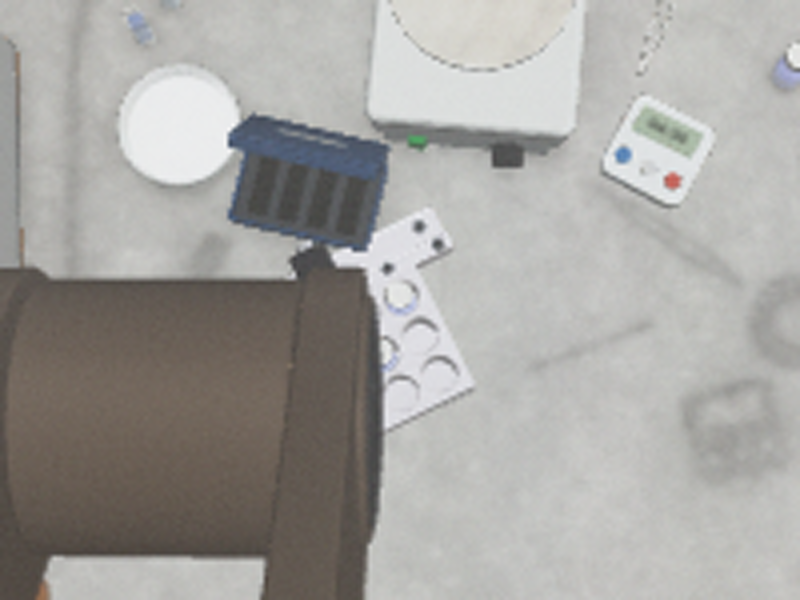

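```bash
python3 -c "
from bench import env
print(env.state()['force'],env.state()['t']); print(env.finish_job())"
```

```text
[-0.18437743 -0.08918263 -0.13487753] 30.925
the job is handed in; nothing more can be done
None
```

The block is home: long side flush on the fence with the pin pressed in, and the thermometer-well end against the short stop. I handed the job in at 30.9 s with the gripper clear and about 0.3 N on the wrist.

- **Turning:** I turned the block with closed-fingertip pushes at alternate corners, never gripping or lifting it. An open-finger push then squared it.
- **Squareness before going home:** Before the final push it measured 0.0° to the fence, 17 mm clear of it and 4 mm short of the stop.
- **Pushing home:** I pushed it onto the fence, then onto the stop, then pressed the fence once more. Each push ended with the block no longer moving, at roughly 20–27 N.
- **Last checks:** The final wrist picture gave the block within about 1 mm and 0.1° of home, which is inside the calibration error. No gap showed at the fence; at the stop there was only a thin dark line, which I read as the shaded end face of the block. All three vials were standing.
- **Things around the work:** The timer was in its place in the final top view. The tape, marker and dropper showed nothing out of place in the last wrist view, but I did not measure them again.

- **A near touch:** Early in the turning, the free lower corner (corner_b) came to within about 1 mm of the outer end of the fence and may have touched it. That was about 85 mm from the pin.
- **The pin:** It is hidden behind the block, so I infer that it is pressed in from the flush face and did not see it directly.

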